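# Sort plaster moulds by heft and load the mould dryer

### The arm

A 7-joint arm with a two-finger parallel gripper is mounted at the origin on the work surface. World frame = base frame: x ahead of the robot, y to its left, z up, the work surface at z = 0. Lengths are in mm, angles in rad, forces in N, time in s.
With the tool pointing down it reaches from about 400 to 875 mm from the base axis. Payload 4.4 kg.
Tool frame: the origin (TCP) lies midway between the tips of the shut fingers; the grasp point (between the pads) lies 19 mm behind it; z points along the fingers, y is the direction in which the jaws open and shut (so a half turn about z gives the same grasp; the last joint's range is limited). The gripper opens to 85 mm and grips with 20 to 120 N. Pads are 22 mm wide; open, the fingers measure 114 mm over their backs; the gripper's body (76 mm by 85 mm) begins 54 mm behind the grasp point. The pads swing forward as they close: fully open they stand 13 mm farther back than shut.
Start: joints at [-1.257, 0.628, 0.038, 1.517, -0.027, 0.996, -0.02], TCP at [240.955, 603.704, 211.213] pointing down, gripper open.
Joint ranges: [-3.06, 3.06], [-0.37, 2.12], [-1.25, 1.32], [0.18, 2.47], [-1.1, 4.24], [0.23, 1.98], [-2.94, 2.94]. Speed limits (rad/s): [2.57, 2.57, 3.14, 3.14, 3.14, 3.14, 3.14].

### API

Orientations are given as [roll, pitch, yaw] about the fixed x, y, z axes, in that order (R = Rz(yaw) Ry(pitch) Rx(roll)).
In Python, from cell import ctrl, vision gives the robot as it stands.
- The arm moves only by the tool play_rows, never from a script. Its arguments are lists of equal length, an entry for each row: "slide": the shift along the tool's x, y, z in mm, a list of three; "turn": the turn about the tool's z in rad; "fingers": the opening, from 0 (shut) to 1 (fully open). A call has 1 to 5 rows; each row is the pose to reach, as a shift and turn from the pose measured when the call began, along the tool's axes at that moment; what a row does not reach only later rows make up. A row lasts 1/8 s, in which the tool goes at most 62.5 mm and 10.7 degrees, less where a joint would pass 70% of its speed; a pose out of reach is approached as far as the arm can. A call with a gripper value outside its range is refused whole. The fingers move at their own pace and stop on an object; the grip force is fixed at half the most. Time passes only in rows, so rows that repeat a pose let the fingers close. It gives the time, the measured TCP pose, the force and the opening at its end, in the units of the state.
- ctrl.read_state(): the state, without advancing time (a new reading comes with each control period).
- vision.get_image(name): name is "side" or "top" or "wrist"; returns (picture, depth): 480x640x3 uint8, blue, green, red; 480x640 float32, mm along the optical axis (not along the pixel's ray), 0 where there is no reading.
- vision.camera_params(name): a dict with "fx", "fy", "cx", "cy" (pixels), "position" and "rotation" of the camera in the world. Camera axes: x right, y up, looking along -z (the intrinsics and any distortion apply to the point x, -y, -z); pixel columns grow to the right and rows downward; lengths in mm; the calibration is good to about 2 mm. The wrist camera is an equidistant fisheye: a pixel r from the principal point sees the ray r / f radians off the axis. A picture is of the moment at which its call begins: read the wrist's pose just before it. camera_params takes no time and is no camera call; for the wrist camera it gives the pose at the moment of the call.
- ctrl.finish_job(): hands the job in, once; it reports no verdict.
The state is a dict: "clock": time; "qpos": joint angles; "qd": joint speeds; "tau": joint torques, N m; "eef_pos": TCP position; "tool_rot": TCP orientation; "force": force on the tool from outside, world axes, zero at the start; "torque": the same for the moment, N m; "width": finger opening in mm.
Only numpy, scipy, OpenCV 4.12 (cv2) and the standard library are available. Lean on these libraries where they do the work, as an engineer would, in place of code of your own. Each camera call takes 0.05 s, during which the arm holds its last target.

### The job

The three banded plaster moulds on the sloping drainer look alike, but the wetter a mould is, the heavier it hefts. Lay the heaviest flat on the dryer's grate, then the next heaviest flat and centred on top of it, and leave the lightest, which is dry enough, lying on the drainer's slope against its lip; then lower the hood gently until it is fully shut. Plaster chips, so set the moulds down without dropping them, and leave the other things on the bench where they are.

Things in the scene. Friction and masses are not known exactly. Their poses are not given: they have to be found in the camera images.
- mould_a_mid (a point): Centre of one of three identical-looking closed plaster moulds: off-white block 140 x 58 x 52 mm (x, y, z) with two black rubber bands 42 mm either side of its middle and a clay plug in its top. At the start its x points up the slope, z square to the slope, its lower end against the lip. 0.35 to 0.85 kg; the moulds differ by 0.1 kg or more, which is heaviest is unknown.
- mould_b_mid (a point): Another of the three moulds: same size, same look and same axes as mould_a_mid; the point is its centre.
- mould_c_mid (a point): The third of the three moulds: same size, same look and same axes as mould_a_mid; the point is its centre.
- rack: Fixed wooden drainer, 360 mm wide (y): a slatted board sloping at 25 degrees, lowest on the robot's side (-x) and rising to 120 mm, with a lip along the low edge standing 16 mm above the board. The three moulds lie on it side by side, about 110 mm apart centre to centre. Origin on the bench under its middle, z up.
- rack_lip (a point): Middle of the drainer's lower edge, where the board's surface meets the lip, 45 mm above the bench; same axes as rack. From here the board rises along +x at 25 degrees for 180 mm.
- dryer_grate (a point): Centre of the dryer's wire grate, on its upper surface, 30 mm above the bench. The dryer is a fixed grey tray 270 x 200 mm (x, y) outside, 250 x 180 mm free inside, its rim 25 mm above the grate. Its +x points towards the robot, where a control box (45 mm long, 52 mm high) is; the hood is hinged on its -y side, to the robot's left. z up.
- hood_hinge (a point): Middle of the hood's hinge line, on the dryer's -y rim, 55 mm above the bench. Axes as dryer_grate: the hinge line is along x; opening turns the hood about +x, so that its +y edge rises.
- hood_handle (a point): Middle of the hood's handle: a round bar 14 mm thick, 130 mm long along x, held at its ends 45 mm out from the hood's front panel (38 mm free gap). Shut, it lies 245 mm in y and 85 mm in z from hood_hinge. Its axes turn with the hood. It can be pinched from above and, being round, can turn in the fingers.
- hood (a joint): Angle of the clear hood (270 x 200 mm, 100 mm deep, 0.45 kg, aluminium edges) in rad: 0 is shut on the rim, 1.6 its open stop. A stiff hinge holds it where it is left while well open; below about 0.5 it falls shut if let go.
- bird_1: White clay bird, 115 mm long, loose bystander.
- bird_2: Terracotta clay bird, 115 mm long, loose bystander.
- half_mould: Open half of a plaster mould, 140 x 58 x 26 mm, without bands, lying on the bench: loose bystander, not one of the three.
- slip_brush: Brush lying on the bench, loose bystander.
- slip_jug: White mug-shaped slip jug, 84 mm wide and 110 mm high, loose bystander.
- bowl: Terracotta bowl, 140 mm wide and 60 mm high, loose bystander.
- oxide_jar: Brown glass jar, 64 mm wide and 100 mm high, loose bystander.
Things that resemble listed ones, but are neither listed nor needed, are in the scene too. What is shaped like the part that bears mould_c_mid but blue or turquoise is not meant.

How it is judged:
By the outcome, as a careful person would: the job done as asked, in the order asked, and still so for the second after the job is handed in, with the robot touching nothing.
It also fails if it takes over 72 s, if anything falls off the work surface, if the arm or the gripper's body presses on something with over 40 N, if the wrist force passes 120 N, or if a joint passes its speed limit or range.

## Working session

There is one attempt and no reset: what is moved stays moved. The work goes in short steps, Python scripts to look and compute and a tool call to move; the robot and the scene stay as the last step left them, time stands still between calls to the robot, and variables do not carry over. Pictures are saved under pics/ and viewed, and the job is handed in when it is done.

Besides the shell and the picture viewer there is one more tool, called after "Call:" by a JSON object that holds its "method" and its "body", one argument or row to a line. play_rows: Moves the arm, as the interface text tells. Its arguments: {"type":"object","properties":{"slide":{"type":"array"},"turn":{"type":"array"},"fingers":{"type":"array"}},"required":["slide","turn","fingers"]}

```bash
mkdir -p pics; ls
python3 - <<'E'
from cell import ctrl, vision
import cv2,numpy as np,pickle
print(ctrl.read_state())
for n in ["side","top","wrist"]:
    p=vision.camera_params(n); im,d=vision.get_image(n)
    cv2.imwrite(f"pics/{n}0.png",im); pickle.dump((p,im,d),open(f"{n}0.pkl","wb")); print(n,p)
E
```

```text
pics
{'clock': 0.0, 'qpos': array([-1.25681103,  0.62934189,  0.03844036,  1.5183419 , -0.02697934,
        0.99625583, -0.01995162]), 'qd': array([-0.00018634,  0.00075251, -0.00098368, -0.00096287,  0.00063467,
        0.00115917, -0.00116798]), 'tau': array([-6.89482258e-04, -5.63395894e+01,  1.22626573e+00, -1.93448335e+01,
        1.10533781e-02,  1.06269532e-02,  1.31328991e-05]), 'eef_pos': array([240.71204593, 603.10554956, 210.30016193]), 'tool_rot': array([-3.13976410e+00,  3.94113902e-05,  2.76186889e+00]), 'force': array([-0.3379581 ,  0.38339236,  0.59974696]), 'torque': array([-0.01155971, -0.00093286,  0.02719966]), 'width': 85.50410578966944}
side {'fx': 485.1957534111684, 'fy': 485.1957534111684, 'cx': 323.8878420182168, 'cy': 247.0492079762199, 'position': array([-138.82476018, -919.37915063,  807.84506592]), 'rotation': array([ 0.93515264, -0.01925797, -0.67256445])}
top {'fx': 585.1936443658408, 'fy': 585.1936443658408, 'cx': 322.96691715973134, 'cy': 239.12646911102047, 'position': array([ 287.05443194, -163.82304384, 1862.34463324]), 'rotation': array([ 0.10750642, -0.0050541 , -1.57175116])}
wrist {'fx': 371.64829954431775, 'fy': 371.64829954431775, 'cx': 324.1118607754427, 'cy': 235.26246960879948, 'position': array([162.4307457 , 635.38611207, 373.62934199]), 'rotation': array([-0.3300695 ,  0.00190208,  1.19041296])}
```

View pics/side0.png

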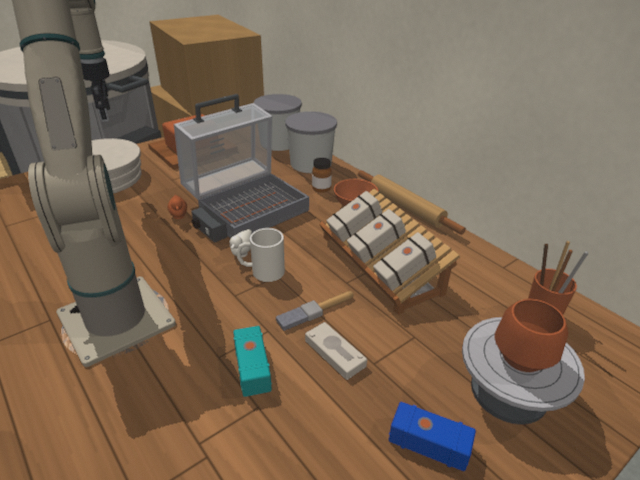

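View pics/top0.png

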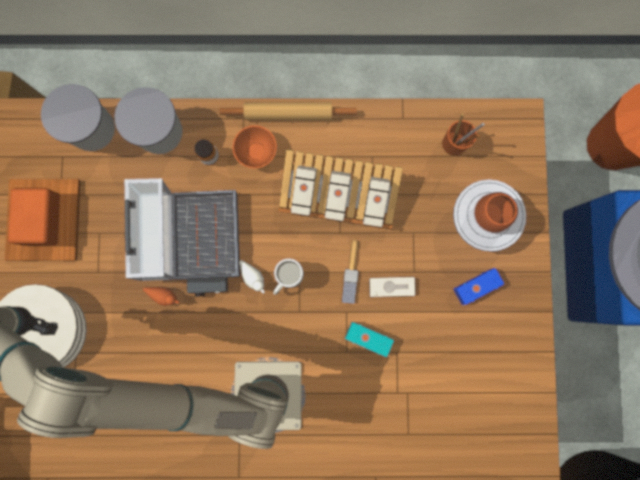

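View pics/wrist0.png

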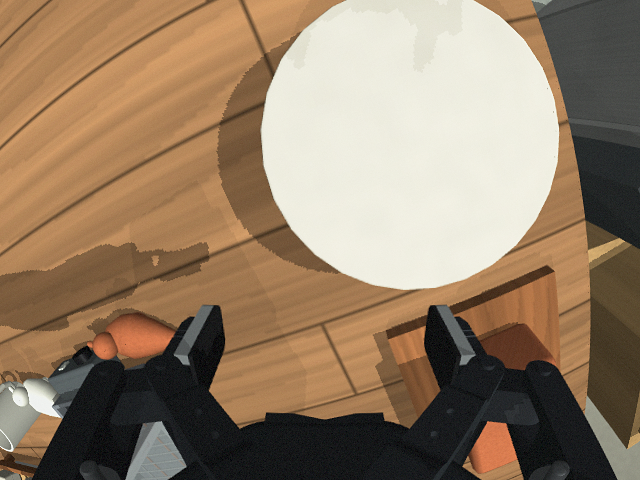

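```bash
cat > h.py <<'E'
import numpy as np,cv2,pickle
from scipy.spatial.transform import Rotation as Ro
def Rm(r): return Ro.from_euler('xyz',r).as_matrix()
def world(p,u,v,d):
    "pinhole, d=depth along axis"
    u,v,d=map(lambda a:np.asarray(a,float),(u,v,d))
    c=np.stack([(u-p['cx'])/p['fx']*d,-(v-p['cy'])/p['fy']*d,-d],-1)
    return c@Rm(p['rotation']).T+p['position']
def ray(p,u,v): 
    return world(p,u,v,1.0)-p['position']
def onplane(p,u,v,z):
    r=ray(p,u,v); s=(z-p['position'][2])/r[...,2]
    return p['position']+np.asarray(s)[...,None]*r
def proj(p,X):
    c=(np.asarray(X,float)-p['position'])@Rm(p['rotation'])
    return np.stack([p['cx']+p['fx']*c[...,0]/-c[...,2], p['cy']-p['fy']*c[...,1]/-c[...,2]],-1)
def wproj(p,X):
    c=(np.asarray(X,float)-p['position'])@Rm(p['rotation']); q=np.stack([c[...,0],-c[...,1],-c[...,2]],-1)
    r=np.hypot(q[...,0],q[...,1]); th=np.arctan2(r,q[...,2])
    return np.stack([p['cx']+p['fx']*th*q[...,0]/r,p['cy']+p['fy']*th*q[...,1]/r],-1)
def load(n): return pickle.load(open(n+'.pkl','rb'))
E
python3 - <<'E'
from h import *
p,im,d=load('top0')
cv2.imwrite('pics/t_rack.png',cv2.resize(im[140:240,265:415],None,fx=5,fy=5,interpolation=cv2.INTER_CUBIC))
cv2.imwrite('pics/t_dry.png',cv2.resize(im[165:310,115:275],None,fx=4.1,fy=4.1,interpolation=cv2.INTER_CUBIC))
P=world(p,*np.meshgrid(np.arange(640),np.arange(480)),d)
np.save('Ptop.npy',P)
for (u,v) in [(308,206),(304,180),(338,195),(377,200),(300,330),(205,235),(130,230),(150,230),(170,230),(239,235),(207,286),(260,150)]:
    print(u,v,P[v,u].round())
E
```

```text
308 206 [ 576. -128.  118.]
304 180 [ 651. -116.  141.]
338 195 [ 609. -218.  120.]
377 200 [ 592. -335.  129.]
300 330 [ 200. -101.   -7.]
205 235 [498. 198.  29.]
130 230 [486. 360. 259.]
150 230 [486. 305. 258.]
170 230 [510. 300.  65.]
239 235 [501.  95.   2.]
207 286 [337. 184.  54.]
260 150 [780.  31.  -1.]
```

View pics/t_rack.png

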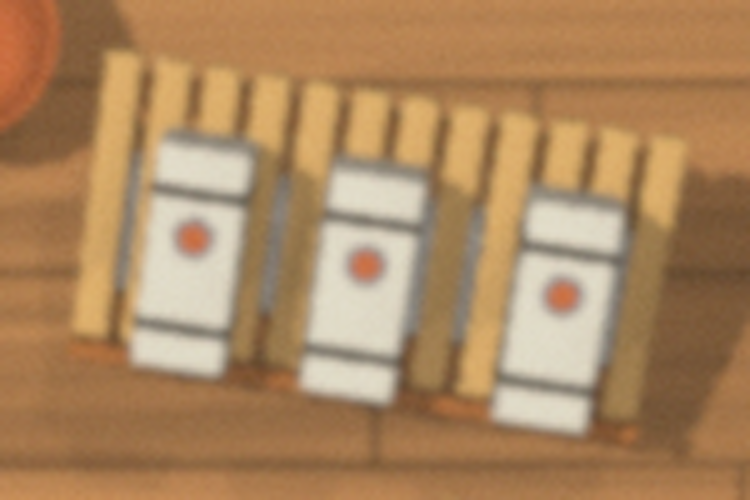

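View pics/t_dry.png

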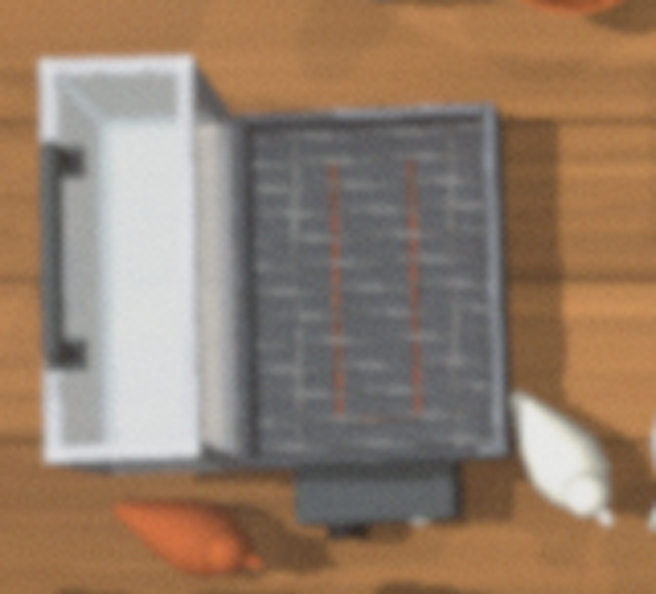

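```bash
cat > meas.py <<'E'
from h import *
p,im,d=load('top0'); P=np.load('Ptop.npy')
hsv=cv2.cvtColor(im,cv2.COLOR_BGR2HSV)
w=((hsv[...,1]<60)&(hsv[...,2]>150)).astype(np.uint8)
roi=np.zeros_like(w); roi[150:235,280:410]=1; w*=roi
w=cv2.morphologyEx(w,cv2.MORPH_CLOSE,np.ones((5,3)))
n,l,s,c=cv2.connectedComponentsWithStats(w)
for i in range(1,n):
    if s[i,4]<200: continue
    m=(l==i); er=cv2.erode(m.astype(np.uint8),np.ones((5,5)))>0
    Q=P[er]; Q=Q[np.isfinite(Q).all(1)]
    med=np.median(Q,0); Q=Q[np.abs(Q-med).max(1)<80]
    c0=Q.mean(0); U,S,V=np.linalg.svd(Q-c0); nn=V[2]*np.sign(V[2][2])
    tilt=np.degrees(np.arccos(nn[2])); yaw=np.degrees(np.arctan2(-nn[1],-nn[0]))
    res=((Q-c0)@nn).std()
    # cast
    v,u=np.nonzero(m); r=ray(p,u.astype(float),v.astype(float)); t=((c0-p['position'])@nn)/(r@nn); X=p['position']+t[:,None]*r
    ex=np.array([-nn[0]*nn[2],-nn[1]*nn[2],1-nn[2]**2]);ex/=np.linalg.norm(ex); ey=np.cross(nn,ex)
    a=np.stack([(X-c0)@ex,(X-c0)@ey],1).astype(np.float32)
    rc=cv2.minAreaRect(a); ctr=c0+rc[0][0]*ex+rc[0][1]*ey
    print(i,s[i],'tilt',tilt.round(1),'up-slope yaw',yaw.round(1),'res',res.round(1),'rect',rc,'topctr',ctr.round(1),'mid',(ctr-26*nn).round(1))
E
python3 meas.py
```

```text
Traceback (most recent call last):
  File "meas.py", line 17, in <module>
    v,u=np.nonzero(m); r=ray(p,u.astype(float),v.astype(float)); t=((c0-p['position'])@nn)/(r@nn); X=p['position']+t[:,None]*r
                         ~~~^^^^^^^^^^^^^^^^^^^^^^^^^^^^^^^^^^^
  File "h.py", line 10, in ray
    return world(p,u,v,1.0)-p['position']
           ~~~~~^^^^^^^^^^^
  File "h.py", line 7, in world
    c=np.stack([(u-p['cx'])/p['fx']*d,-(v-p['cy'])/p['fy']*d,-d],-1)
ValueError: all input arrays must have the same shape
```

```bash
sed -i "s/u,v,d=map(lambda.*/u,v,d=np.broadcast_arrays(*[np.asarray(a,float) for a in (u,v,d)])/" h.py; python3 meas.py
```

```text
1 [291 167  25  48 837] tilt 24.7 up-slope yaw -8.1 res 4.4 rect ((1.2760543823242188, 0.2777099609375), (57.73430252075195, 143.45028686523438), 89.08514404296875) topctr [ 619.9 -112.9  124.6] mid [ 630.6 -114.4  101. ]
2 [325 172  26  49 870] tilt 25.1 up-slope yaw -9.6 res 4.1 rect ((0.6909408569335938, -0.2177562713623047), (144.99172973632812, 59.50883102416992), 0.17515410482883453) topctr [ 604.2 -215.5  124.3] mid [ 615.1 -217.3  100.7]
4 [364 178  26  49 873] tilt 25.1 up-slope yaw -9.8 res 4.2 rect ((2.7081298828125, -0.3144721984863281), (146.10227966308594, 59.82028579711914), 1.1937055587768555) topctr [ 586.3 -333.6  124.5] mid [ 597.1 -335.5  101. ]
```

Run:
```python
from h import *
p,im,d=load('top0'); P=np.load('Ptop.npy')
f=lambda x,y:(x/4.1+115-.4,y/4.1+165-.4)
for n,(x,y),z in [('farR',(496,103),55),('nearR',(506,458),55),('farL?',(245,113),55),('nearL?',(245,465),55),('boxR',(455,520),52),('boxL',(296,522),52),('handtop',(50,145),312),('handbot',(58,365),312),('hoodfarL',(40,57),257),('hoodnearL',(45,462),257),('hoodfarR',(193,55),257),('hoodnearR',(200,460),257)]:
    print(n,f(x,y),onplane(p,*f(x,y),z).round(1))
for v in range(198,262,4):
    print(v,[ (P[v,u].round().astype(int)).tolist() for u in (127,128,129,131,140,150,160)])
g=P[200:270,180:232].reshape(-1,3); print('grate z',np.median(g[:,2]))
```

```text
farR (235.57560975609758, 189.7219512195122) [637.9 100.5  55. ]
nearR (238.01463414634148, 276.3073170731708) [366.9  88.9  55. ]
farL? (174.3560975609756, 192.1609756097561) [630.1 291.8  55. ]
nearL? (174.3560975609756, 278.0146341463415) [361.8 284.8  55. ]
boxR (225.57560975609758, 291.429268292683) [320.6 126.9  52. ]
boxL (186.7951219512195, 291.9170731707317) [319.2 246.1  52. ]
handtop (126.7951219512195, 199.9658536585366) [560.1 353.7 312. ]
handbot (128.74634146341464, 253.62439024390244) [415.9 343.5 312. ]
hoodfarL (124.3560975609756, 178.50243902439024) [630.4 381.  257. ]
hoodnearL (125.57560975609755, 277.2829268292683) [355.5 367.9 257. ]
hoodfarR (161.6731707317073, 178.01463414634145) [631.8 277.2 257. ]
hoodnearR (163.38048780487804, 276.7951219512195) [356.8 264.7 257. ]
198 [[573, 368, 267], [574, 367, 263], [287, -164, 1862], [574, 358, 266], [575, 335, 258], [576, 309, 254], [576, 281, 256]]
202 [[553, 350, 320], [554, 349, 317], [556, 350, 306], [562, 357, 268], [564, 334, 260], [564, 307, 259], [564, 280, 258]]
206 [[543, 352, 314], [544, 351, 310], [545, 3
[... 1017 characters left out ...]
, [463, 331, 262], [463, 304, 260], [464, 279, 250]]
242 [[447, 350, 310], [446, 345, 317], [446, 343, 316], [451, 353, 267], [452, 331, 258], [452, 303, 260], [453, 278, 252]]
246 [[436, 347, 318], [436, 345, 316], [436, 344, 309], [441, 355, 260], [441, 330, 261], [442, 305, 253], [442, 278, 252]]
250 [[425, 347, 317], [425, 345, 313], [426, 345, 307], [428, 346, 287], [429, 327, 269], [430, 302, 261], [431, 277, 254]]
254 [[418, 362, 269], [418, 358, 274], [418, 355, 274], [419, 353, 265], [419, 329, 262], [420, 304, 256], [419, 274, 262]]
258 [[408, 362, 269], [408, 360, 268], [287, -164, 1862], [408, 352, 266], [408, 329, 260], [408, 303, 256], [408, 275, 258]]
grate z 22.19210189400451
```

```bash
cat > go.py <<'E'
import sys,json
from h import *
from cell import ctrl
# args: "x,y,z,yawdeg" waypoints
s=ctrl.read_state(); R=Rm(s['tool_rot'])
print('t',round(float(s['clock']),2),'pos',s['eef_pos'].round(1),'rpy',s['tool_rot'].round(4),'yaw',np.degrees(s['tool_rot'][2]).round(1),'F',s['force'].round(2),'w',round(float(s['width']),1))
last=s['eef_pos']
for a in sys.argv[1:]:
    x,y,z,yw=map(float,a.split(','))
    d=R.T@(np.array([x,y,z])-s['eef_pos'])
    t=-(np.radians(yw)-s['tool_rot'][2]); t=(t+np.pi)%(2*np.pi)-np.pi
    L=np.linalg.norm(np.array([x,y,z])-last); last=np.array([x,y,z])
    print(a,'slide',d.round(0).tolist() if L>15 else d.round(1).tolist(),'turn',round(t,3),'len',round(L),'rows',round(max(L/62.5,abs(t)/.187),1))
E
python3 go.py 300,500,380,158 500,150,380,165 630,-114,190,171.3
```

```text
t 0.15 pos [240.8 603.2 210.5] rpy [-3.1401 -0.      2.7618] yaw 158.2 F [0.29 0.3  0.09] w 85.3
300,500,380,158 slide [-93.0, -74.0, -169.0] turn 0.004 len 207 rows 3.3
500,150,380,165 slide [-409.0, -325.0, -169.0] turn -0.118 len 403 rows 6.4
630,-114,190,171.3 slide [-627.0, -522.0, 21.0] turn -0.228 len 350 rows 5.6
```

Call:
{"method": "play_rows", "body": {
  "slide": [
    [-93,-74,-169],
    [-93,-74,-169],
    [-93,-74,-169],
    [-410,-325,-169],
    [-410,-325,-169]
  ],
  "turn": [0,0,0,-0.12,-0.12],
  "fingers": [1,1,1,1,1]
}}

```text
clock: 0.78
eef_pos: [357.4, 399.8, 369.6]
tool_rot: [-3.141, 0.001, 2.884]
force: [1.1, -0.4, -0.6]
width: 85.4
```

```bash
python3 go.py 500,150,370,165 630,-114,200,171.3
```

```text
t 0.78 pos [357.4 399.8 369.6] rpy [-3.1412e+00  5.0000e-04  2.8836e+00] yaw 165.2 F [ 1.11 -0.45 -0.56] w 85.4
500,150,370,165 slide [-202.0, -205.0, -0.0] turn 0.004 len 288 rows 4.6
630,-114,200,171.3 slide [-395.0, -427.0, 170.0] turn -0.106 len 340 rows 5.4
```

Call:
{"method": "play_rows", "body": {
  "slide": [
    [-202,-205,0],
    [-202,-205,0],
    [-202,-205,0],
    [-202,-205,0],
    [-395,-427,170]
  ],
  "turn": [0,0,0,0,-0.106],
  "fingers": [1,1,1,1,1]
}}

```text
clock: 1.4
eef_pos: [508.2, 132.8, 342.7]
tool_rot: [3.14, 0.005, 2.992]
force: [0.5, 0.5, -1.4]
width: 85.3
```

```bash
python3 go.py 630,-114,200,171.3
```

```text
t 1.4 pos [508.2 132.8 342.7] rpy [3.1399 0.0052 2.9915] yaw 171.4 F [ 0.45  0.45 -1.4 ] w 85.3
630,-114,200,171.3 slide [-157.0, -226.0, 143.0] turn 0.002 len 310 rows 5.0
```

Call:
{"method": "play_rows", "body": {
  "slide": [
    [-157,-226,143],
    [-157,-226,143],
    [-157,-226,143],
    [-157,-226,143],
    [-157,-226,143]
  ],
  "turn": [0,0,0,0,0],
  "fingers": [1,1,1,1,1]
}}

```text
clock: 2.02
eef_pos: [630.9, -115.5, 198.9]
tool_rot: [3.14, 0.005, 2.992]
force: [0.8, -0.0, 1.0]
width: 84.9
```

```bash
python3 - <<'E'
from cell import ctrl, vision
import cv2,pickle
p=vision.camera_params("wrist"); im,d=vision.get_image("wrist"); cv2.imwrite("pics/w1.png",im); pickle.dump((p,im,d),open("w1.pkl","wb"))
E
python3 go.py 630,-114,200,171.3
```

```text
t 2.08 pos [ 630.7 -125.7  194.7] rpy [-3.1355e+00  2.9000e-03  2.9831e+00] yaw 170.9 F [ 2.13 -7.44 -1.49] w 85.6
630,-114,200,171.3 slide [2.5, 11.4, -5.4] turn -0.007 len 13 rows 0.2
```

View pics/w1.png

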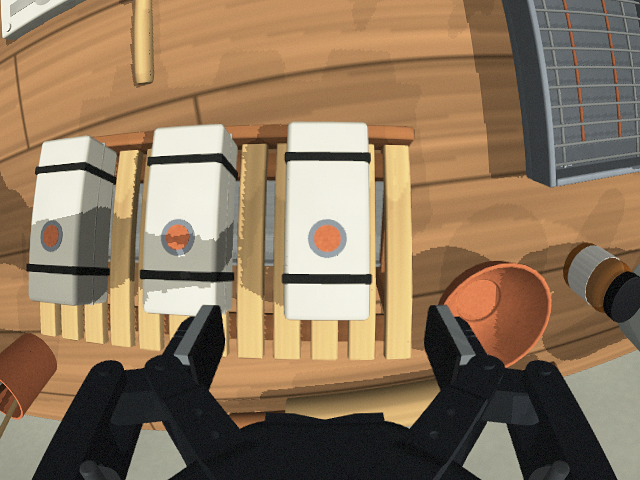

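```bash
cat >> h.py <<'E'
def wray(p,u,v):
    x=(np.asarray(u,float)-p['cx']);y=(np.asarray(v,float)-p['cy']);r=np.hypot(x,y)+1e-9;th=r/p['fx']
    c=np.stack([np.sin(th)*x/r,-np.sin(th)*y/r,-np.cos(th)],-1)
    return c@Rm(p['rotation']).T
YAW=np.radians(-8.7)
def topplane(mid):
    n=np.array([-np.sin(np.radians(25))*np.cos(YAW),-np.sin(np.radians(25))*np.sin(YAW),np.cos(np.radians(25))])
    return mid+26*n,n
E
python3 - <<'E'
from h import *
p,im,d=load('w1')
c,n=topplane(np.array([630.,-114.,98.2]))
ex=np.array([np.cos(np.radians(25))*np.cos(YAW),np.cos(np.radians(25))*np.sin(YAW),np.sin(np.radians(25))]);ey=np.cross(n,ex)
for u,v in [(286,156),(370,156),(282,279),(372,279),(288,124),(367,124),(286,319),(368,319)]:
    r=wray(p,u,v); X=p['position']+r*((c-p['position'])@n)/(r@n)
    print((u,v),X.round(1),'ex,ey',((X-c)@ex).round(1),((X-c)@ey).round(1))
E
python3 go.py 630,-114,81,171.3
```

```text
(286, 156) [ 573.9 -132.9  102.4] ex,ey -45.9 -27.1
(370, 156) [582.7 -74.6 102.3] ex,ey -46.1 31.7
(282, 279) [ 650.  -146.   138.4] ex,ey 39.3 -28.6
(372, 279) [659.2 -86.4 138.4] ex,ey 39.3 31.7
(288, 124) [ 552.1 -128.8   92. ] ex,ey -70.4 -26.4
(367, 124) [560.5 -72.6  91.9] ex,ey -70.5 30.4
(286, 319) [ 674.6 -147.   149.8] ex,ey 66.3 -25.9
(368, 319) [683.  -92.7 149.8] ex,ey 66.3 29.1
t 2.08 pos [ 630.7 -125.7  194.7] rpy [-3.1355e+00  2.9000e-03  2.9831e+00] yaw 170.9 F [ 2.13 -7.44 -1.49] w 85.6
630,-114,81,171.3 slide [3.0, 12.0, 114.0] turn -0.007 len 114 rows 1.8
```

Call:
{"method": "play_rows", "body": {
  "slide": [
    [6,13,10],
    [6,13,50],
    [6,13,90],
    [6,13,110],
    [6,13,114]
  ],
  "turn": [-0.007,-0.007,-0.007,-0.007,-0.007],
  "fingers": [1,1,1,1,1]
}}

```text
clock: 2.7
eef_pos: [625.5, -110.1, 79.1]
tool_rot: [-3.137, -0.001, 2.992]
force: [-0.4, -0.7, 0.5]
width: 85.5
```

```bash
python3 go.py 627,-112,81,171.3
```

```text
t 2.7 pos [ 625.5 -110.1   79.1] rpy [-3.1366e+00 -7.0000e-04  2.9923e+00] yaw 171.4 F [-0.38 -0.66  0.53] w 85.5
627,-112,81,171.3 slide [-1.7, -1.6, -1.9] turn 0.003 len 3 rows 0.0
```

Call:
{"method": "play_rows", "body": {
  "slide": [
    [-1.5,-1.5,-2],
    [-1.5,-1.5,-2],
    [-1.5,-1.5,-2],
    [-1.5,-1.5,-2]
  ],
  "turn": [0,0,0,0],
  "fingers": [0.5,0.5,0.5,0.5]
}}

```text
clock: 3.2
eef_pos: [627.7, -112.2, 83.0]
tool_rot: [-3.136, 0.002, 2.992]
force: [-2.6, -0.2, 7.3]
width: 56.6
```

```bash
python3 go.py 627,-112,81,171.3
```

```text
t 3.2 pos [ 627.7 -112.2   83. ] rpy [-3.1365e+00  1.8000e-03  2.9924e+00] yaw 171.5 F [-2.56 -0.24  7.29] w 56.6
627,-112,81,171.3 slide [0.7, 0.1, 1.9] turn 0.003 len 2 rows 0.0
```

Call:
{"method": "play_rows", "body": {
  "slide": [
    [0,0,-8],
    [0,0,-25],
    [0,0,-35],
    [0,0,-35],
    [0,0,-35]
  ],
  "turn": [0,0,0,0,0],
  "fingers": [0.3,0.3,0.3,0.3,0.3]
}}

```text
clock: 3.82
eef_pos: [627.2, -111.8, 117.6]
tool_rot: [-3.137, 0.001, 2.993]
force: [-0.3, 0.9, -7.3]
width: 57.1
```

```bash
cat > weigh.py <<'E'
import sys
from cell import ctrl, vision
import cv2,pickle,numpy as np
n=int(sys.argv[1]); name=sys.argv[2]; F=[];T=[]
for i in range(n):
    im,d=vision.get_image("wrist"); s=ctrl.read_state(); F.append(s['force']);T.append(s['tau'])
cv2.imwrite(f"pics/{name}.png",im); F=np.array(F);T=np.array(T)
print('F',F.mean(0).round(2),'sd',F.std(0).round(2)); print('Fz',F[:,2].round(1)); print('tau',T.mean(0).round(2),T.std(0).round(2))
print(s['clock'],s['eef_pos'].round(1),s['tool_rot'].round(4),s['width'].round(1),'q',s['qpos'].round(3))
E
python3 weigh.py 10 wgA
```

```text
F [-0.16  0.01 -7.37] sd [0.55 0.17 0.47]
Fz [-6.9 -7.2 -7.1 -8.4 -8.1 -7.2 -7.2 -7.1 -7.1 -7.5]
tau [-0.000e+00 -6.208e+01  3.810e+00 -1.814e+01  4.000e-02 -1.000e-02
  0.000e+00] [0.01 0.17 0.02 0.07 0.   0.01 0.  ]Traceback (most recent call last):
  File "weigh.py", line 9, in <module>
    print(s['clock'],s['eef_pos'].round(1),s['tool_rot'].round(4),s['width'].round(1),'q',s['qpos'].round(3))
                                                                  ^^^^^^^^^^^^^^^^
AttributeError: 'float' object has no attribute 'round'
```

View pics/wgA.png

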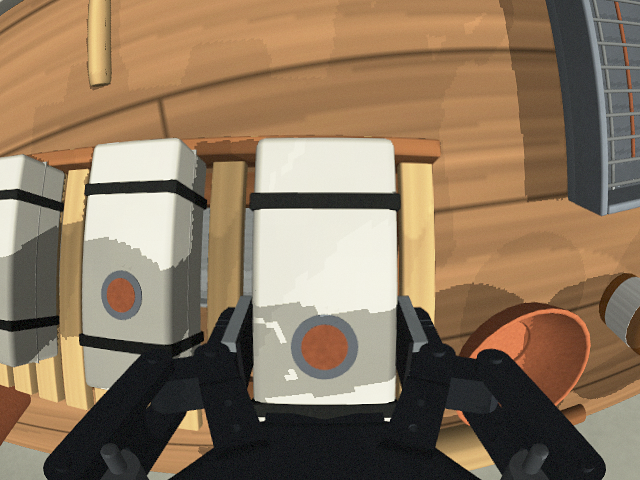

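Call:
{"method": "play_rows", "body": {
  "slide": [
    [0,0,15],
    [0,0,28],
    [0,0,33],
    [0,0,34.5],
    [0,0,34.5]
  ],
  "turn": [0,0,0,0,0],
  "fingers": [0.3,0.3,0.3,0.3,0.3]
}}

```text
clock: 4.95
eef_pos: [627.5, -112.2, 83.3]
tool_rot: [-3.136, 0.001, 2.992]
force: [0.7, 0.0, -7.3]
width: 57.1
```

```bash
sed -i "s/s\['width'\].round(1)/round(s['width'],1)/" weigh.py; python3 go.py 627,-112,200,171.3
```

```text
t 4.95 pos [ 627.5 -112.2   83.3] rpy [-3.1364e+00  1.3000e-03  2.9925e+00] yaw 171.5 F [ 0.7   0.02 -7.26] w 57.1
627,-112,200,171.3 slide [0.0, -1.0, -117.0] turn 0.003 len 117 rows 1.9
```

Call:
{"method": "play_rows", "body": {
  "slide": [
    [0,0,1.5],
    [0,0,3],
    [0,0,3]
  ],
  "turn": [0,0,0],
  "fingers": [0.3,0.3,0.3]
}}

```text
clock: 5.32
eef_pos: [627.7, -112.2, 82.9]
tool_rot: [-3.137, 0.002, 2.992]
force: [-4.8, 1.9, 9.3]
width: 56.6
```

Call:
{"method": "play_rows", "body": {
  "slide": [
    [0,0,0],
    [0,0,0],
    [0,0,-20],
    [0,0,-80],
    [0,0,-120]
  ],
  "turn": [0,0,0,0,0],
  "fingers": [1,1,1,1,1]
}}

```text
clock: 5.95
eef_pos: [628.7, -112.0, 205.6]
tool_rot: [-3.137, 0.006, 2.992]
force: [-0.4, -0.5, -0.5]
width: 85.3
```

```bash
python3 go.py 612,-215,195,171.3
```

```text
t 5.95 pos [ 628.7 -112.   205.6] rpy [-3.1366  0.0056  2.9923] yaw 171.4 F [-0.39 -0.47 -0.55] w 85.3
612,-215,195,171.3 slide [1.0, -104.0, 11.0] turn 0.003 len 105 rows 1.7
```

Call:
{"method": "play_rows", "body": {
  "slide": [
    [1,-55,0],
    [1,-95,5],
    [1,-104,10],
    [1,-104,10]
  ],
  "turn": [0,0,0,0],
  "fingers": [1,1,1,1]
}}

```text
clock: 6.45
eef_pos: [612.0, -214.6, 195.5]
tool_rot: [-3.137, 0.005, 2.991]
force: [0.1, 0.7, 0.2]
width: 85.1
```

```bash
cat > shot.py <<'E'
import sys
from cell import ctrl, vision
import cv2,pickle
for n in sys.argv[2:]:
    p=vision.camera_params(n); im,d=vision.get_image(n); k=n+sys.argv[1]; cv2.imwrite(f"pics/{k}.png",im); pickle.dump((p,im,d),open(k+".pkl","wb"))
E
python3 shot.py 2 wrist; python3 go.py 612,-215,81,171.3
```

```text
t 6.5 pos [ 612.6 -213.1  195.7] rpy [-3.1381  0.0052  2.9934] yaw 171.5 F [0.26 0.58 0.33] w 85.3
612,-215,81,171.3 slide [1.0, -2.0, 115.0] turn 0.004 len 115 rows 1.8
```

View pics/wrist2.png

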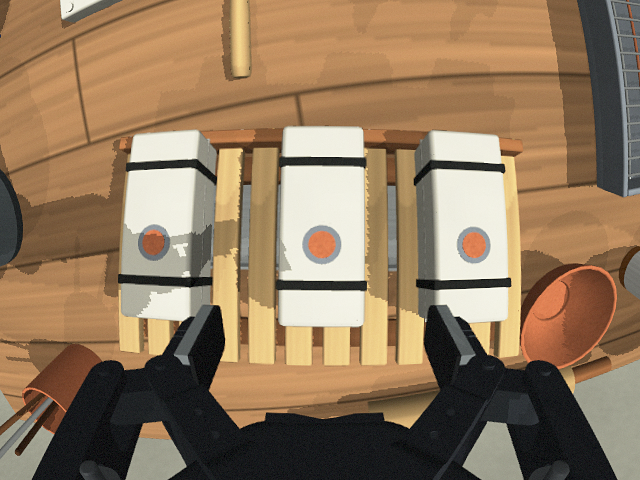

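```bash
cat > band.py <<'E'
import sys
from h import *
# name midx midy u,v x4
p,im,d=load(sys.argv[1]); mid=np.array([float(sys.argv[2]),float(sys.argv[3]),98.2])
c,n=topplane(mid)
ex=np.array([np.cos(np.radians(25))*np.cos(YAW),np.cos(np.radians(25))*np.sin(YAW),np.sin(np.radians(25))]);ey=np.cross(n,ex)
A=[]
for a in sys.argv[4:]:
    u,v=map(float,a.split(',')); r=wray(p,u,v); X=p['position']+r*((c-p['position'])@n)/(r@n)
    A.append([(X-c)@ex,(X-c)@ey])
A=np.array(A); m=A.mean(0); print(A.round(1).tolist(),m.round(1)); print('mid',(mid+m[0]*ex+m[1]*ey).round(1))
E
python3 band.py wrist2 612 -215 281,161 364,161 279,285 366,285; python3 band.py wrist2 594 -333.5 127,167 197,162 118,280 197,283
```

```text
[[-44.0, -29.0], [-44.0, 28.3], [40.8, -28.9], [40.6, 28.8]] [-1.7 -0.2]
mid [ 610.5 -215.    97.5]
[[-44.5, -29.7], [-45.2, 29.4], [41.0, -31.3], [40.7, 33.5]] [-2.   0.5]
mid [ 592.3 -332.8   97.4]
```

Call:
{"method": "play_rows", "body": {
  "slide": [
    [2.5,-2,40],
    [2.5,-2,85],
    [2.5,-2,107],
    [2.5,-2,113],
    [2.5,-2,113]
  ],
  "turn": [0,0,0,0,0],
  "fingers": [1,1,1,1,0.8]
}}

```text
clock: 7.12
eef_pos: [611.2, -214.0, 83.1]
tool_rot: [-3.139, 0.006, 2.995]
force: [-0.5, 0.3, -0.5]
width: 69.6
```

Call:
{"method": "play_rows", "body": {
  "slide": [
    [0,0,0],
    [0,0,0],
    [0,0,0],
    [0,0,-10],
    [0,0,-25]
  ],
  "turn": [0,0,0,0,0],
  "fingers": [0.3,0.3,0.3,0.3,0.3]
}}

```text
clock: 7.75
eef_pos: [610.1, -212.9, 107.7]
tool_rot: [-3.14, 0.003, 2.995]
force: [-0.4, -0.0, -6.0]
width: 56.9
```

Call:
{"method": "play_rows", "body": {
  "slide": [
    [0,0,-10],
    [0,0,-10],
    [0,0,-10]
  ],
  "turn": [0,0,0],
  "fingers": [0.3,0.3,0.3]
}}

```text
clock: 8.12
eef_pos: [609.7, -212.7, 117.4]
tool_rot: [-3.14, 0.002, 2.995]
force: [0.2, -0.5, -6.1]
width: 56.5
```

```bash
python3 weigh.py 10 wgB
```

```text
F [-0.06 -0.32 -5.87] sd [0.39 0.44 0.41]
Fz [-5.7 -6.3 -5.9 -5.9 -5.9 -5.3 -6.6 -6.3 -5.3 -5.5]
tau [-1.000e-02 -6.187e+01  3.690e+00 -1.796e+01  2.000e-02 -1.000e-02
  0.000e+00] [0.01 0.16 0.01 0.06 0.   0.01 0.  ]
8.625 [ 610.  -212.9  117.6] [-3.1398e+00  3.0000e-03  2.9952e+00] 56.9 q [ 0.193  0.732  0.168  1.622 -0.155  0.797  1.851]
```

Call:
{"method": "play_rows", "body": {
  "slide": [
    [0,0,15],
    [0,0,28],
    [0,0,33],
    [0,0,35],
    [0,0,36.5]
  ],
  "turn": [0,0,0,0,0],
  "fingers": [0.3,0.3,0.3,0.3,0.3]
}}

```text
clock: 9.25
eef_pos: [612.1, -213.4, 84.6]
tool_rot: [-3.14, 0.007, 2.995]
force: [-4.8, 4.1, 23.3]
width: 56.6
```

Call:
{"method": "play_rows", "body": {
  "slide": [
    [0,0,-1],
    [0,0,-2],
    [0,0,-20],
    [0,0,-75],
    [0,-10,-115]
  ],
  "turn": [0,0,0,0,0],
  "fingers": [1,1,1,1,1]
}}

```text
clock: 9.88
eef_pos: [610.7, -222.3, 202.6]
tool_rot: [-3.14, 0.009, 2.996]
force: [0.0, -0.2, -0.8]
width: 85.6
```

```bash
python3 go.py 592.3,-332.8,190,171.3
```

```text
t 9.88 pos [ 610.7 -222.3  202.6] rpy [-3.1399  0.0094  2.9964] yaw 171.7 F [ 0.02 -0.17 -0.75] w 85.6
592.3,-332.8,190,171.3 slide [2.0, -112.0, 13.0] turn 0.007 len 113 rows 1.8
```

Call:
{"method": "play_rows", "body": {
  "slide": [
    [2,-60,0],
    [2,-102,5],
    [2,-112,10],
    [2,-112,20]
  ],
  "turn": [0,0,0,0],
  "fingers": [1,1,1,1]
}}

```text
clock: 10.38
eef_pos: [592.8, -333.2, 183.1]
tool_rot: [-3.14, 0.01, 2.995]
force: [0.7, 0.9, -1.0]
width: 85.6
```

```bash
python3 shot.py 3 wrist; python3 go.py 592.3,-332.8,82,171.3
```

```text
t 10.43 pos [ 592.4 -330.9  181. ] rpy [3.1409 0.0074 2.9973] yaw 171.7 F [-0.19  0.07 -0.9 ] w 85.4
592.3,-332.8,82,171.3 slide [1.0, -2.0, 99.0] turn 0.008 len 99 rows 1.6
```

View pics/wrist3.png

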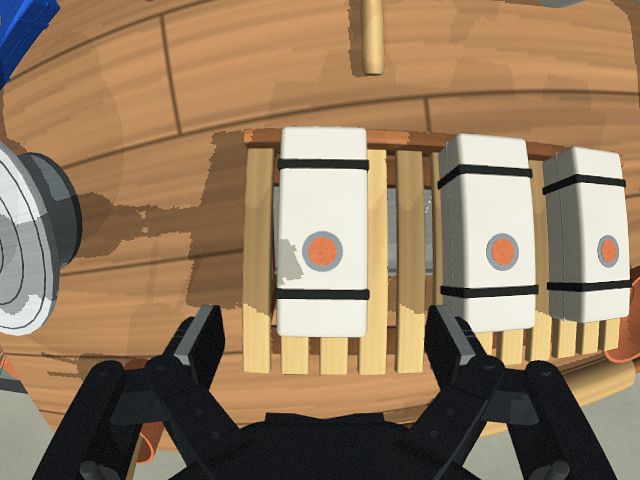

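Call:
{"method": "play_rows", "body": {
  "slide": [
    [1,-2,30],
    [1,-2,70],
    [1,-2,92],
    [1,-2,98],
    [1,-2,98]
  ],
  "turn": [0.008,0.008,0.008,0.008,0.008],
  "fingers": [1,1,1,1,0.8]
}}

```text
clock: 11.05
eef_pos: [592.6, -331.5, 83.2]
tool_rot: [3.14, 0.008, 2.991]
force: [-0.7, 0.3, 0.3]
width: 69.8
```

Call:
{"method": "play_rows", "body": {
  "slide": [
    [0,0,0],
    [0,0,0],
    [0,0,0],
    [0,0,-10],
    [0,0,-25]
  ],
  "turn": [0,0,0,0,0],
  "fingers": [0.3,0.3,0.3,0.3,0.3]
}}

```text
clock: 11.68
eef_pos: [591.7, -330.6, 108.0]
tool_rot: [3.139, 0.005, 2.991]
force: [-0.3, -0.4, -3.9]
width: 56.6
```

Call:
{"method": "play_rows", "body": {
  "slide": [
    [0,0,-10],
    [0,0,-10],
    [0,0,-10]
  ],
  "turn": [0,0,0],
  "fingers": [0.3,0.3,0.3]
}}

```text
clock: 12.05
eef_pos: [591.4, -330.3, 117.7]
tool_rot: [3.139, 0.005, 2.991]
force: [-0.2, -0.2, -4.2]
width: 56.7
```

```bash
python3 weigh.py 8 wgC
```

```text
F [-0.39 -0.21 -4.02] sd [0.38 0.29 0.51]
Fz [-4.2 -3.4 -4.4 -4.8 -4.6 -3.6 -3.6 -3.5]
tau [-1.000e-02 -6.356e+01  3.660e+00 -1.837e+01 -1.000e-02 -1.000e-02
 -0.000e+00] [0.   0.17 0.01 0.07 0.   0.01 0.  ]
12.45 [ 591.5 -330.5  117.7] [3.1388 0.005  2.9911] 56.5 q [ 0.378  0.773  0.164  1.525 -0.158  0.853  2.02 ]
```

Call:
{"method": "play_rows", "body": {
  "slide": [
    [0,0,15],
    [0,0,27],
    [0,0,31],
    [0,0,32],
    [0,0,33]
  ],
  "turn": [0,0,0,0,0],
  "fingers": [0.3,0.3,0.3,0.3,0.3]
}}

```text
clock: 13.08
eef_pos: [593.2, -330.8, 85.7]
tool_rot: [3.139, 0.008, 2.991]
force: [4.5, -0.3, 2.7]
width: 56.4
```

Call:
{"method": "play_rows", "body": {
  "slide": [
    [0,0,1],
    [0,0,2],
    [0,0,2]
  ],
  "turn": [0,0,0],
  "fingers": [0.3,0.3,0.3]
}}

```text
clock: 13.45
eef_pos: [593.4, -330.9, 85.0]
tool_rot: [3.139, 0.009, 2.991]
force: [0.5, 1.5, 5.7]
width: 56.7
```

Call:
{"method": "play_rows", "body": {
  "slide": [
    [0,0,2],
    [0,0,3]
  ],
  "turn": [0,0],
  "fingers": [0.3,0.3]
}}

```text
clock: 13.7
eef_pos: [593.5, -330.9, 84.9]
tool_rot: [3.139, 0.01, 2.991]
force: [-3.4, 3.7, 20.5]
width: 56.9
```

Fully seated (force up, no further travel). Release and go to A.

Call:
{"method": "play_rows", "body": {
  "slide": [
    [0,0,-0.5],
    [0,0,-1],
    [0,0,-20],
    [0,0,-70],
    [0,0,-110]
  ],
  "turn": [0,0,0,0,0],
  "fingers": [1,1,1,1,1]
}}

```text
clock: 14.32
eef_pos: [592.5, -331.4, 197.6]
tool_rot: [3.14, 0.011, 2.991]
force: [-0.4, -0.5, -0.3]
width: 85.4
```

```bash
python3 go.py 627.5,-112,190,171.3
```

```text
t 14.32 pos [ 592.5 -331.4  197.6] rpy [3.1401 0.0106 2.991 ] yaw 171.4 F [-0.39 -0.54 -0.27] w 85.4
627.5,-112,190,171.3 slide [-2.0, 222.0, 8.0] turn 0.001 len 222 rows 3.6
```

Call:
{"method": "play_rows", "body": {
  "slide": [
    [-2,60,0],
    [-2,120,0],
    [-2,180,3],
    [-2,216,8],
    [-2,222,8]
  ],
  "turn": [0,0,0,0,0],
  "fingers": [1,1,1,1,1]
}}

```text
clock: 14.95
eef_pos: [628.3, -107.9, 190.4]
tool_rot: [3.138, 0.01, 2.997]
force: [0.1, -0.1, -0.0]
width: 85.2
```

```bash
python3 shot.py 4 wrist; python3 go.py 627.5,-112,81,171.3
```

```text
t 15.0 pos [ 628.3 -109.9  190.5] rpy [3.1394 0.0108 2.9945] yaw 171.6 F [-0.82 -0.33 -0.64] w 85.7
627.5,-112,81,171.3 slide [2.0, -2.0, 110.0] turn 0.005 len 110 rows 1.8
```

View pics/wrist4.png

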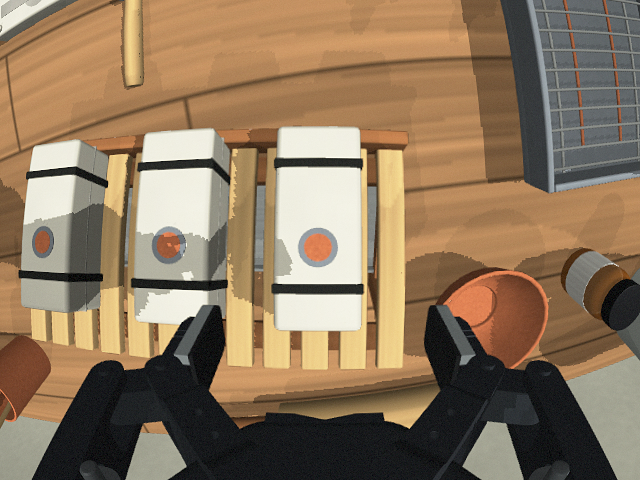

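Call:
{"method": "play_rows", "body": {
  "slide": [
    [2,-3,40],
    [2,-3,80],
    [2,-3,102],
    [2,-3,108],
    [2,-3,108]
  ],
  "turn": [0.005,0.005,0.005,0.005,0.005],
  "fingers": [1,1,1,1,0.8]
}}

```text
clock: 15.62
eef_pos: [627.2, -114.2, 83.2]
tool_rot: [3.14, 0.012, 2.988]
force: [0.4, -0.0, -0.4]
width: 70.1
```

Call:
{"method": "play_rows", "body": {
  "slide": [
    [0,0,0],
    [0,0,0],
    [0,0,0],
    [0,0,-10],
    [0,0,-40]
  ],
  "turn": [0,0,0,0,0],
  "fingers": [0.3,0.3,0.3,0.3,0.3]
}}

```text
clock: 16.25
eef_pos: [623.9, -114.0, 121.2]
tool_rot: [3.141, 0.005, 2.988]
force: [0.3, 0.4, -6.9]
width: 56.6
```

```bash
python3 go.py 600,-50,190,171 515,150,190,182.45  500,180,130,182.45
```

```text
t 16.25 pos [ 623.9 -114.   121.2] rpy [3.1408 0.0047 2.9878] yaw 171.2 F [ 0.29  0.39 -6.89] w 56.6
600,-50,190,171 slide [33.0, 60.0, -69.0] turn 0.003 len 97 rows 1.6
515,150,190,182.45 slide [148.0, 244.0, -69.0] turn -0.197 len 217 rows 3.5
500,180,130,182.45 slide [167.0, 272.0, -9.0] turn -0.197 len 69 rows 1.1
```

Call:
{"method": "play_rows", "body": {
  "slide": [
    [33,60,-69],
    [33,60,-69],
    [140,244,-69],
    [140,244,-69],
    [140,244,-69]
  ],
  "turn": [0,0,-0.1,-0.197,-0.197],
  "fingers": [0.3,0.3,0.3,0.3,0.3]
}}

```text
clock: 16.88
eef_pos: [530.3, 125.9, 189.5]
tool_rot: [-3.141, 0.004, -3.098]
force: [1.6, 1.5, -7.9]
width: 56.5
```

```bash
python3 go.py 477,182,150,182.45  477,182,80,182.45
```

```text
t 16.88 pos [530.3 125.9 189.5] rpy [-3.1408  0.0038 -3.0982] yaw -177.5 F [ 1.6   1.53 -7.88] w 56.5
477,182,150,182.45 slide [51.0, 58.0, 39.0] turn 0.001 len 87 rows 1.4
477,182,80,182.45 slide [51.0, 58.0, 109.0] turn 0.001 len 70 rows 1.1
```

Call:
{"method": "play_rows", "body": {
  "slide": [
    [35,40,15],
    [50,57,30],
    [51,58,55],
    [51,58,75],
    [51,58,85]
  ],
  "turn": [0,0,0,0,0],
  "fingers": [0.3,0.3,0.3,0.3,0.3]
}}

```text
clock: 17.5
eef_pos: [476.2, 180.9, 103.2]
tool_rot: [-3.139, 0.002, -3.098]
force: [-0.1, -0.3, -6.8]
width: 56.6
```

```bash
python3 shot.py 5 wrist side; python3 go.py 477,182,72,182.45
```

```text
t 17.6 pos [476.4 181.  103.4] rpy [-3.1397e+00  1.6000e-03 -3.0985e+00] yaw -177.5 F [ 0.55 -0.48 -7.18] w 57.0
477,182,72,182.45 slide [-1.0, 1.0, 31.0] turn 0.0 len 31 rows 0.5
```

View pics/wrist5.png

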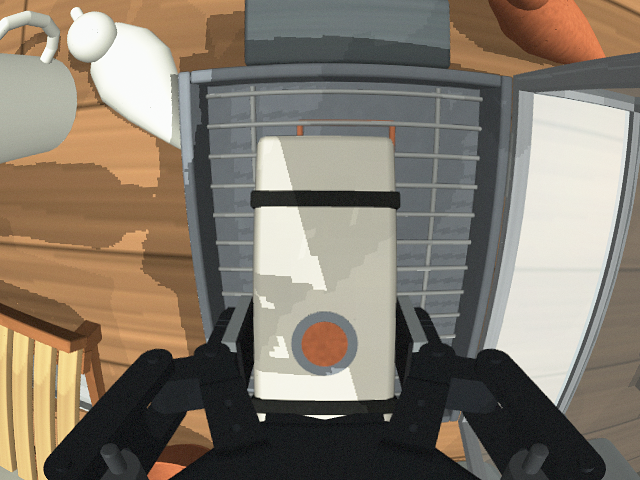

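View pics/side5.png

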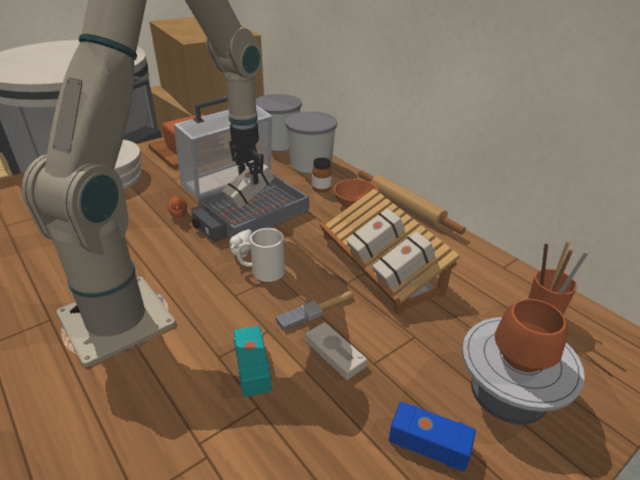

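Call:
{"method": "play_rows", "body": {
  "slide": [
    [0,1,15],
    [0,1,26],
    [0,1,32],
    [0,1,34],
    [0,1,36]
  ],
  "turn": [0,0,0,0,0],
  "fingers": [0.3,0.3,0.3,0.3,0.3]
}}

```text
clock: 18.23
eef_pos: [477.2, 181.8, 68.0]
tool_rot: [-3.14, 0.003, -3.099]
force: [0.9, -1.3, 4.8]
width: 56.6
```

Call:
{"method": "play_rows", "body": {
  "slide": [
    [-4,0,4.5],
    [-7.5,0,8],
    [-10,0,11],
    [-12.5,0,14],
    [-14,0,16]
  ],
  "turn": [0,0,0,0,0],
  "fingers": [0.3,0.3,0.3,0.3,0.3]
}}

```text
clock: 18.85
eef_pos: [494.9, 182.9, 53.1]
tool_rot: [-3.141, 0.009, -3.1]
force: [5.1, -0.2, 4.0]
width: 56.4
```

```bash
python3 shot.py 6 side
python3 - <<'E'
import cv2
im=cv2.imread('pics/side6.png'); cv2.imwrite('pics/side6c.png',cv2.resize(im[90:250,170:330],None,fx=4,fy=3.7,interpolation=cv2.INTER_CUBIC))
E
```

```text
(no output)
```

View pics/side6c.png

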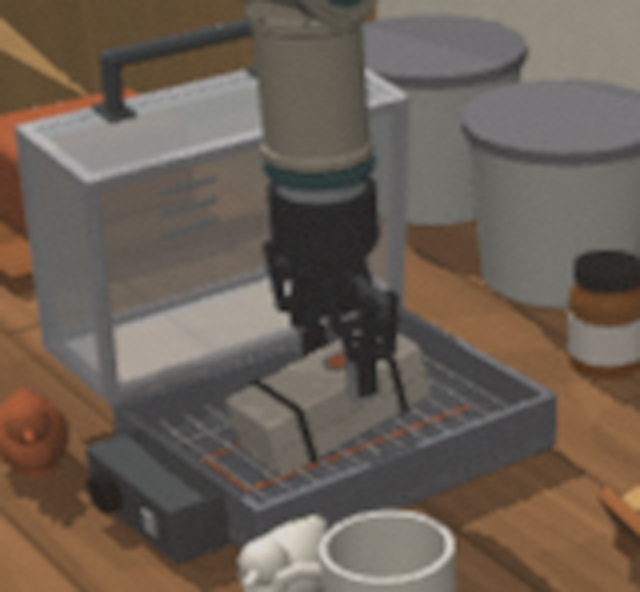

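Call:
{"method": "play_rows", "body": {
  "slide": [
    [-1,0,4],
    [-2,0,7],
    [-3,0,10],
    [-3.5,0,12],
    [-3.5,0,13.5]
  ],
  "turn": [0,0,0,0,0],
  "fingers": [0.3,0.3,0.3,0.3,0.3]
}}

```text
clock: 19.52
eef_pos: [504.4, 183.4, 40.8]
tool_rot: [3.14, 0.02, -3.101]
force: [8.9, -1.8, 8.9]
width: 56.3
```

```bash
python3 shot.py 7 side
python3 - <<'E'
import cv2
im=cv2.imread('pics/side7.png'); cv2.imwrite('pics/side7c.png',cv2.resize(im[90:250,170:330],None,fx=4,fy=3.7,interpolation=cv2.INTER_CUBIC))
E
```

```text
(no output)
```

View pics/side7c.png

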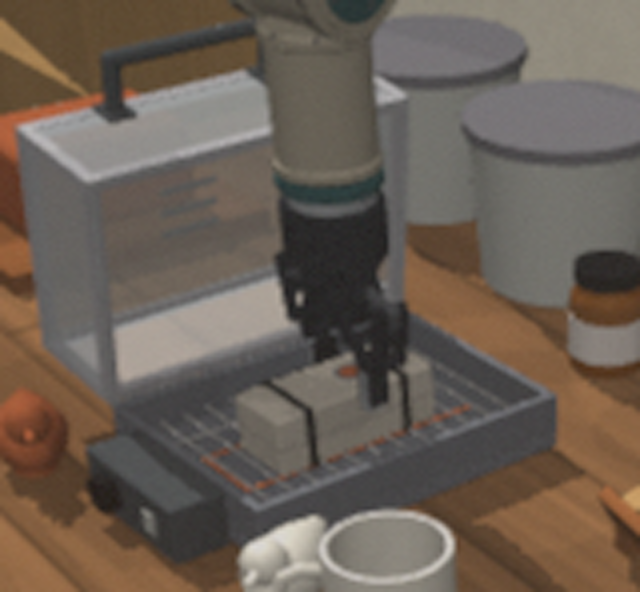

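Call:
{"method": "play_rows", "body": {
  "slide": [
    [1,0,1.5],
    [2,0,3],
    [2,0,4]
  ],
  "turn": [0,0,0],
  "fingers": [0.3,0.3,0.3]
}}

```text
clock: 19.95
eef_pos: [505.8, 183.5, 39.0]
tool_rot: [3.139, 0.026, -3.101]
force: [0.9, -3.8, 29.8]
width: 57.0
```

Call:
{"method": "play_rows", "body": {
  "slide": [
    [0,0,-1],
    [0,0,-1],
    [0,0,-2],
    [0,0,-30],
    [0,0,-80]
  ],
  "turn": [0,0,0,0,0],
  "fingers": [0.3,1,1,1,1]
}}

```text
clock: 20.58
eef_pos: [501.8, 182.9, 118.0]
tool_rot: [3.141, 0.021, -3.101]
force: [0.1, 0.6, 0.5]
width: 85.3
```

Call:
{"method": "play_rows", "body": {
  "slide": [
    [0,0,-40],
    [0,0,-70],
    [0,0,-80],
    [0,0,-80]
  ],
  "turn": [0,0,0,0],
  "fingers": [1,1,1,1]
}}

```text
clock: 21.08
eef_pos: [499.9, 182.9, 197.6]
tool_rot: [3.141, 0.021, -3.101]
force: [0.0, -0.0, -0.7]
width: 85.0
```

```bash
python3 shot.py 8 wrist side; python3 go.py 600,-50,200,171.3 611,-213.5,195,171.3
python3 - <<'E'
import cv2
im=cv2.imread('pics/side8.png'); cv2.imwrite('pics/side8c.png',cv2.resize(im[90:250,170:330],None,fx=4,fy=3.7,interpolation=cv2.INTER_CUBIC))
E
```

```text
t 21.18 pos [499.2 182.5 196.5] rpy [-3.1415  0.0187 -3.1007] yaw -177.7 F [-1.   -0.25  0.69] w 85.5
600,-50,200,171.3 slide [-91.0, -236.0, -2.0] turn 0.193 len 253 rows 4.1
611,-213.5,195,171.3 slide [-96.0, -400.0, 3.0] turn 0.193 len 164 rows 2.6
```

View pics/side8c.png

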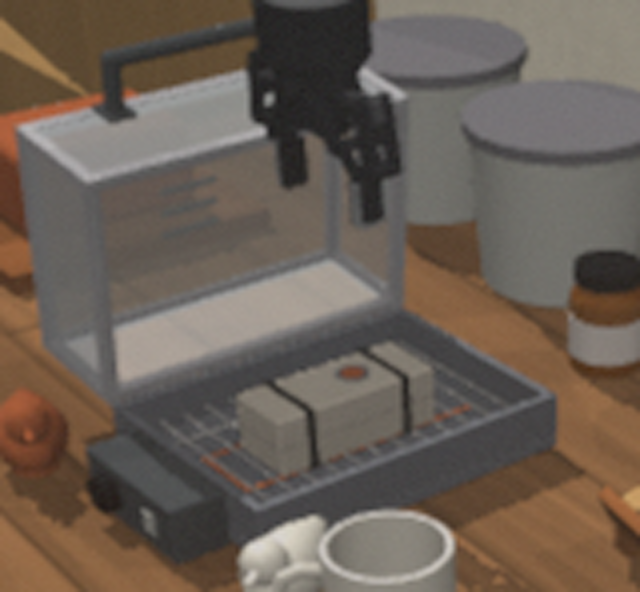

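View pics/wrist8.png

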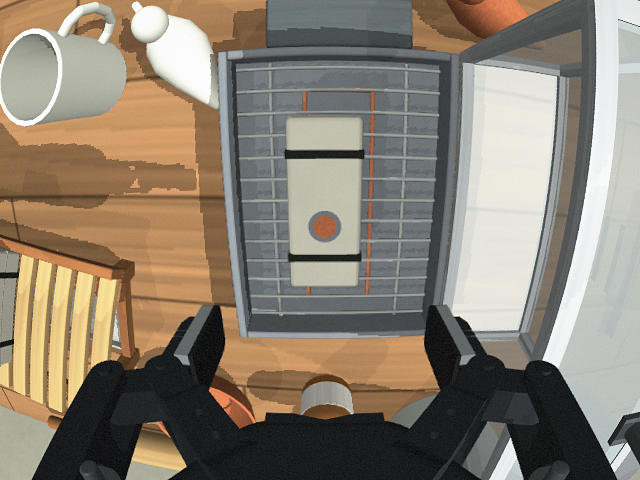

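Run:
```python
from h import *
p,im,d=load('wrist8')
A=[]
for u,v in [(285,154),(364,154),(288.5,258),(361.5,257.5)]:
    r=wray(p,u,v); X=p['position']+r*((82-p['position'][2])/r[2]); A.append(X); print(X.round(1))
A=np.array(A); print('ctr',A.mean(0)); e=(A[2]+A[3]-A[0]-A[1])/2; print('sep',np.hypot(*e[:2]),'yaw',np.degrees(np.arctan2(e[1],e[0])), 'wid',np.linalg.norm(A[1]-A[0]),np.linalg.norm(A[3]-A[2]))
```

```text
[450.  152.6  82. ]
[447.6 211.8  82. ]
[534.5 156.3  82. ]
[531.6 215.8  82. ]
ctr [490.94445348 184.11599501  82.        ]
sep 84.33322822536148 yaw 2.607724565770826 wid 59.15698274851965 59.542871441004614
```

```bash
python3 band.py wrist4 627 -112 278,162.5 361,162.5 272,289 363,289; python3 band.py wrist4 610.5 -215 138,166.5 220,161 132,286 226,284; python3 band.py wrist8 610.5 -215 0,300 0,300 0,300 0,300 >/dev/null
```

```text
[[-42.3, -26.1], [-42.6, 29.9], [42.2, -28.5], [41.8, 30.6]] [-0.2  1.5]
mid [ 627.  -110.5   98.1]
[[-42.3, -27.0], [-43.5, 37.5], [44.3, -26.2], [40.2, 44.9]] [-0.3  7.3]
mid [ 611.3 -207.7   98.1]
```

Call:
{"method": "play_rows", "body": {
  "slide": [
    [-25,-55,-2],
    [-48,-115,-2],
    [-70,-175,-2],
    [-91,-236,-2],
    [-94,-295,0]
  ],
  "turn": [0,0.1,0.193,0.193,0.193],
  "fingers": [1,1,1,1,1]
}}

```text
clock: 21.8
eef_pos: [605.6, -108.1, 196.4]
tool_rot: [3.138, 0.017, 2.991]
force: [1.2, -0.2, -0.4]
width: 85.4
```

```bash
python3 go.py 611,-214,195,171.3
```

```text
t 21.8 pos [ 605.6 -108.1  196.4] rpy [3.1379 0.0169 2.9905] yaw 171.3 F [ 1.22 -0.2  -0.38] w 85.4
611,-214,195,171.3 slide [-21.0, -104.0, 1.0] turn 0.001 len 106 rows 1.7
```

Call:
{"method": "play_rows", "body": {
  "slide": [
    [-12,-55,0],
    [-19,-95,1],
    [-21,-104,1],
    [-21,-104,1]
  ],
  "turn": [0,0,0,0],
  "fingers": [1,1,1,1]
}}

```text
clock: 22.3
eef_pos: [610.0, -213.8, 193.9]
tool_rot: [3.137, 0.014, 2.99]
force: [0.2, 0.7, -0.0]
width: 85.4
```

```bash
python3 shot.py 9 wrist; python3 go.py 611,-214,82,171.3
```

```text
t 22.35 pos [ 610.5 -212.3  194.2] rpy [3.1362 0.0149 2.9917] yaw 171.4 F [0.48 0.7  0.21] w 85.4
611,-214,82,171.3 slide [1.0, -2.0, 112.0] turn 0.002 len 112 rows 1.8
```

View pics/wrist9.png

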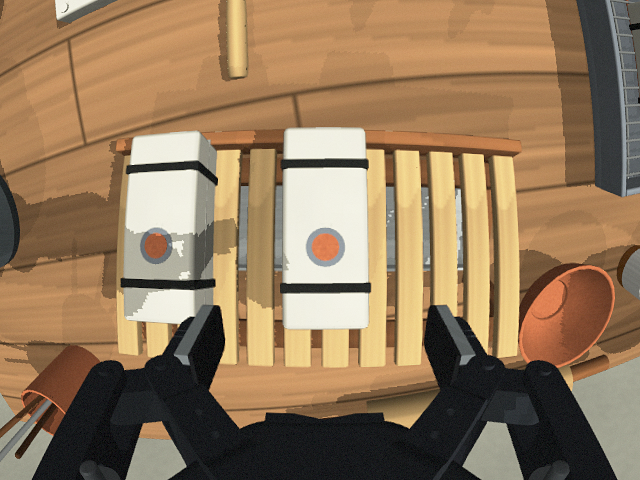

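```bash
python3 band.py wrist9 610.5 -213 284,163 368,163 282,287.5 370,287.5;  python3 go.py 611,-213,82,171.3
```

```text
[[-42.3, -27.1], [-42.2, 30.4], [41.9, -27.6], [42.1, 30.4]] [-0.1  1.5]
mid [ 610.6 -211.5   98.1]
t 22.35 pos [ 610.5 -212.3  194.2] rpy [3.1362 0.0149 2.9917] yaw 171.4 F [0.48 0.7  0.21] w 85.4
611,-213,82,171.3 slide [1.0, -1.0, 112.0] turn 0.002 len 112 rows 1.8
```

Call:
{"method": "play_rows", "body": {
  "slide": [
    [1,0,40],
    [1,0,82],
    [1,0,104],
    [1,0,110],
    [1,0,110]
  ],
  "turn": [0,0,0,0,0],
  "fingers": [1,1,1,1,0.8]
}}

```text
clock: 22.98
eef_pos: [611.7, -210.5, 84.5]
tool_rot: [3.136, 0.015, 2.993]
force: [-0.1, -0.4, 0.9]
width: 70.0
```

Call:
{"method": "play_rows", "body": {
  "slide": [
    [0,0,0],
    [0,0,0],
    [0,0,0],
    [0,0,-10],
    [0,0,-40]
  ],
  "turn": [0,0,0,0,0],
  "fingers": [0.3,0.3,0.3,0.3,0.3]
}}

```text
clock: 23.6
eef_pos: [608.8, -208.8, 122.7]
tool_rot: [3.133, 0.009, 2.994]
force: [-0.2, 0.3, -5.0]
width: 56.4
```

```bash
python3 go.py 611,-190,200,171 590,-30,220,171 515,150,220,182.6  477,182,170,182.6
```

```text
t 23.6 pos [ 608.8 -208.8  122.7] rpy [3.1334 0.0088 2.9939] yaw 171.5 F [-0.23  0.26 -5.  ] w 56.4
611,-190,200,171 slide [-0.0, 20.0, -77.0] turn 0.009 len 80 rows 1.3
590,-30,220,171 slide [44.0, 175.0, -96.0] turn 0.009 len 163 rows 2.6
515,150,220,182.6 slide [145.0, 342.0, -96.0] turn -0.193 len 195 rows 3.1
477,182,170,182.6 slide [187.0, 367.0, -46.0] turn -0.193 len 70 rows 1.1
```

Call:
{"method": "play_rows", "body": {
  "slide": [
    [0,15,-60],
    [10,50,-96],
    [27,110,-96],
    [44,170,-96],
    [75,225,-96]
  ],
  "turn": [0,0,0,0,-0.05],
  "fingers": [0.3,0.3,0.3,0.3,0.3]
}}

```text
clock: 24.22
eef_pos: [566.4, 27.0, 219.6]
tool_rot: [3.132, 0.009, 3.047]
force: [1.2, 1.1, -5.6]
width: 56.6
```

```bash
python3 go.py 515,150,220,182.6  477,182,165,182.6
```

```text
t 24.23 pos [566.4  27.  219.6] rpy [3.1325 0.0088 3.0465] yaw 174.6 F [ 1.19  1.06 -5.57] w 56.6
515,150,220,182.6 slide [63.0, 118.0, 0.0] turn -0.14 len 133 rows 2.1
477,182,165,182.6 slide [104.0, 145.0, 55.0] turn -0.14 len 74 rows 1.2
```

Call:
{"method": "play_rows", "body": {
  "slide": [
    [30,55,0],
    [63,108,0],
    [90,137,10],
    [103,145,35],
    [104,145,52]
  ],
  "turn": [-0.07,-0.14,-0.14,-0.14,-0.14],
  "fingers": [0.3,0.3,0.3,0.3,0.3]
}}

```text
clock: 24.85
eef_pos: [474.1, 183.5, 167.0]
tool_rot: [3.133, 0.006, -3.093]
force: [1.1, -0.6, -4.6]
width: 56.6
```

Call:
{"method": "play_rows", "body": {
  "slide": [
    [0,0,0],
    [0,0,0]
  ],
  "turn": [0,0],
  "fingers": [0.3,0.3]
}}

```text
clock: 25.1
eef_pos: [474.0, 183.8, 167.5]
tool_rot: [3.133, 0.006, -3.093]
force: [0.2, -0.2, -5.5]
width: 56.8
```

```bash
python3 go.py 477.2,182,125,182.6; python3 shot.py 10 wrist;  python3 go.py 477.2,182,125,182.6
```

```text
t 25.1 pos [474.  183.8 167.5] rpy [ 3.133   0.0064 -3.0926] yaw -177.2 F [ 0.25 -0.21 -5.47] w 56.8
477.2,182,125,182.6 slide [-3.0, -2.0, 42.0] turn 0.004 len 43 rows 0.7
t 25.15 pos [474.6 183.7 167.8] rpy [ 3.1328  0.0075 -3.0929] yaw -177.2 F [ 0.1   0.06 -4.77] w 56.7
477.2,182,125,182.6 slide [-2.0, -2.0, 43.0] turn 0.003 len 43 rows 0.7
```

View pics/wrist10.png

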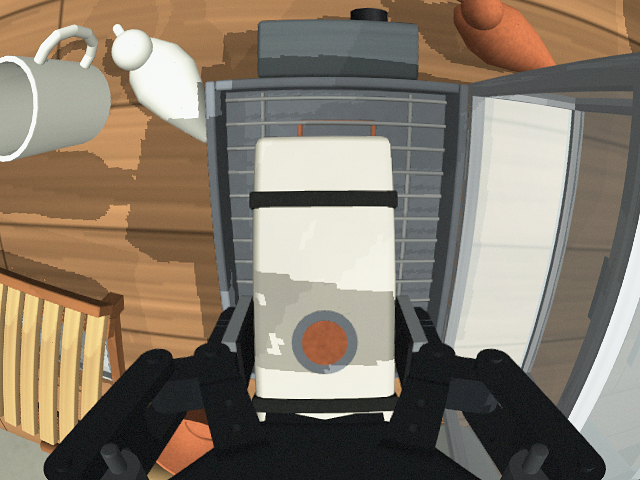

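Call:
{"method": "play_rows", "body": {
  "slide": [
    [-2.5,-1,15],
    [-2.5,-1,30],
    [-2.5,-1,40],
    [-2.5,-1,44],
    [-2.5,-1,46]
  ],
  "turn": [0.003,0.003,0.003,0.003,0.003],
  "fingers": [0.3,0.3,0.3,0.3,0.3]
}}

```text
clock: 25.78
eef_pos: [477.6, 183.0, 121.7]
tool_rot: [3.133, 0.007, -3.096]
force: [0.7, -1.6, 0.6]
width: 56.2
```

Call:
{"method": "play_rows", "body": {
  "slide": [
    [-4,0,5.5],
    [-7.5,0,9],
    [-10,0,12],
    [-12.5,0,15],
    [-14,0,17.5]
  ],
  "turn": [0,0,0,0,0],
  "fingers": [0.3,0.3,0.3,0.3,0.3]
}}

```text
clock: 26.4
eef_pos: [495.8, 183.8, 106.4]
tool_rot: [3.132, 0.015, -3.097]
force: [3.3, -2.1, 7.7]
width: 56.7
```

Call:
{"method": "play_rows", "body": {
  "slide": [
    [-1,0,4],
    [-2,0,7.5],
    [-3,0,11],
    [-3.5,0,13],
    [-3.5,0,14.5]
  ],
  "turn": [0,0,0,0,0],
  "fingers": [0.3,0.3,0.3,0.3,0.3]
}}

```text
clock: 27.02
eef_pos: [505.4, 184.7, 94.0]
tool_rot: [3.13, 0.026, -3.097]
force: [7.1, -0.8, 6.7]
width: 56.5
```

```bash
python3 shot.py 11 side
python3 - <<'E'
import cv2
im=cv2.imread('pics/side11.png'); cv2.imwrite('pics/side11c.png',cv2.resize(im[90:250,170:330],None,fx=4,fy=3.7,interpolation=cv2.INTER_CUBIC))
E
```

```text
(no output)
```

View pics/side11c.png

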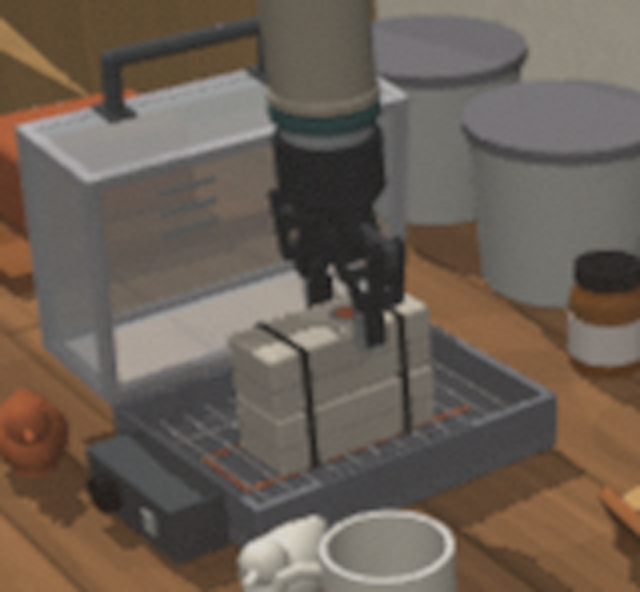

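Call:
{"method": "play_rows", "body": {
  "slide": [
    [0,0,1.5],
    [0,0,3],
    [0,0,4.5]
  ],
  "turn": [0,0,0],
  "fingers": [0.3,0.3,0.3]
}}

```text
clock: 27.45
eef_pos: [506.7, 184.9, 92.3]
tool_rot: [3.129, 0.029, -3.097]
force: [-7.4, -4.3, 38.8]
width: 57.1
```

Call:
{"method": "play_rows", "body": {
  "slide": [
    [0,0,-1.5],
    [0,0,-1.5],
    [0,0,-2],
    [0,0,-30],
    [0,0,-80]
  ],
  "turn": [0,0,0,0,0],
  "fingers": [0.3,1,1,1,1]
}}

```text
clock: 28.08
eef_pos: [503.1, 183.6, 171.3]
tool_rot: [3.131, 0.025, -3.097]
force: [0.4, 0.8, 0.3]
width: 85.9
```

Call:
{"method": "play_rows", "body": {
  "slide": [
    [0,0,-30],
    [0,0,-50],
    [0,0,-55],
    [0,0,-55]
  ],
  "turn": [0,0,0,0],
  "fingers": [1,1,1,1]
}}

```text
clock: 28.58
eef_pos: [501.6, 183.0, 225.8]
tool_rot: [3.131, 0.024, -3.097]
force: [-0.5, 0.4, -0.5]
width: 85.1
```

```bash
python3 shot.py 12 wrist side;  python3 - <<'E'
import cv2
im=cv2.imread('pics/side12.png'); cv2.imwrite('pics/side12c.png',cv2.resize(im[150:230,210:310],None,fx=7,fy=7,interpolation=cv2.INTER_CUBIC))
E
```

```text
(no output)
```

View pics/side12c.png

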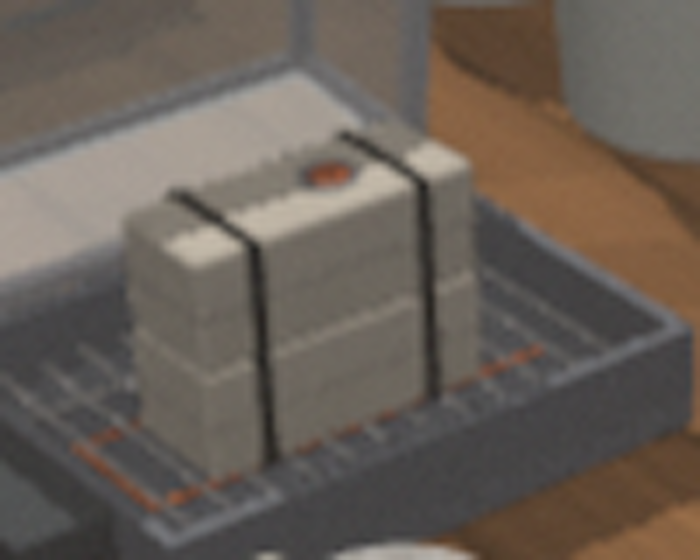

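View pics/wrist12.png

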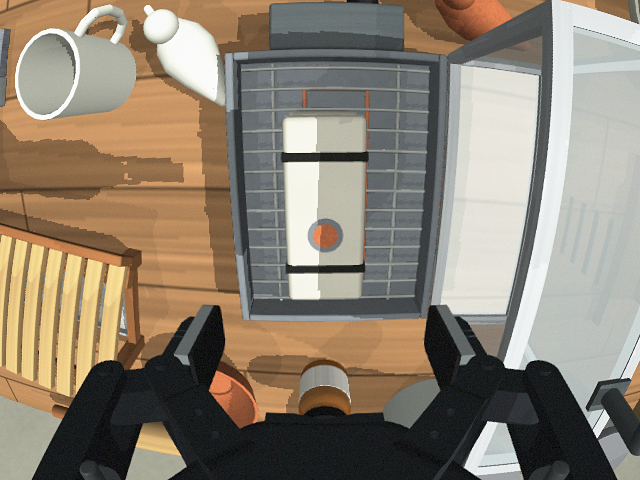

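```bash
python3 - <<'E'
from h import *
p,im,d=load('wrist12')
for z in (134,):
    A=[]
    for u,v in [(282,157),(369,156.5),(286,269),(366,268.5)]:
        r=wray(p,u,v); X=p['position']+r*((z-p['position'][2])/r[2]); A.append(X)
    A=np.array(A); print('ctr',A.mean(0)); e=(A[2]+A[3]-A[0]-A[1])/2; print('sep',np.hypot(*e[:2]),'yaw',np.degrees(np.arctan2(e[1],e[0])), 'wid',np.linalg.norm(A[1]-A[0]),np.linalg.norm(A[3]-A[2]))
E
python3 - <<'E'
import cv2
im=cv2.imread('pics/wrist12.png'); cv2.imwrite('pics/w12c.png',cv2.resize(im[90:320,240:420],None,fx=2.6,fy=2.6,interpolation=cv2.INTER_CUBIC))
E
```

```text
ctr [491.57979724 185.73757809 134.        ]
sep 84.38447442570406 yaw 2.8607608985725475 wid 59.65381098886558 60.483620347652476
```

View pics/w12c.png

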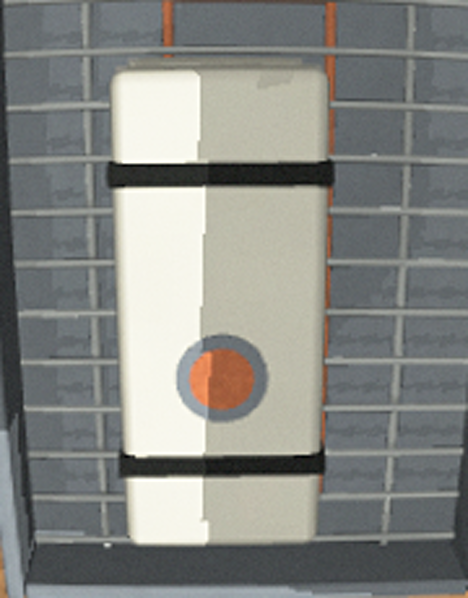

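Run:
```python
from h import *
p,im,d=load('top0'); g=cv2.cvtColor(im,cv2.COLOR_BGR2GRAY)
for v in (200,204,210,218,226,234,242,248,252,256): print(v,g[v,116:140].tolist())
A=[]
for v in range(206,248):
    row=g[v,120:136].astype(float); m=row<95
    if m.any():
        us=np.nonzero(m)[0]+120; A.append((us.mean(),v,len(us)))
A=np.array(A); print(A[:,2].mean()); k=np.polyfit(A[:,1],A[:,0],1)
for v in (202,228,254): print(v,np.polyval(k,v),onplane(p,np.polyval(k,v),float(v),308).round(1))
```

```text
200 [132, 130, 131, 130, 131, 130, 130, 131, 131, 129, 120, 115, 115, 122, 127, 130, 135, 132, 137, 146, 160, 167, 172, 187]
204 [132, 132, 133, 136, 131, 131, 136, 129, 121, 114, 104, 87, 79, 68, 60, 59, 69, 75, 89, 119, 148, 163, 172, 187]
210 [130, 127, 132, 129, 132, 130, 131, 126, 118, 108, 103, 93, 84, 102, 130, 154, 162, 163, 162, 163, 163, 168, 172, 186]
218 [128, 128, 128, 130, 127, 130, 129, 125, 116, 109, 103, 92, 85, 98, 132, 154, 165, 165, 167, 164, 163, 167, 172, 184]
226 [129, 126, 129, 128, 128, 129, 128, 123, 118, 111, 105, 96, 89, 94, 126, 149, 158, 162, 160, 165, 162, 169, 171, 182]
234 [123, 124, 123, 125, 121, 124, 122, 115, 109, 107, 102, 99, 88, 94, 126, 150, 162, 159, 163, 162, 161, 163, 171, 180]
242 [141, 142, 141, 137, 138, 135, 134, 134, 125, 116, 108, 98, 86, 94, 114, 146, 159, 165, 166, 166, 166, 165, 172, 178]
248 [136, 133, 135, 134, 130, 134, 132, 130, 123, 115, 107, 102, 89, 79, 80, 92, 101, 109, 106, 119, 141, 159, 169, 177]
252 [129, 132, 131, 128, 127, 130, 129, 129, 133, 128, 111, 95, 81, 71, 66, 64, 68, 74, 82, 101, 135, 155, 167, 178]
256 [137, 136, 139, 137, 142, 135, 133, 137, 147, 164, 178, 185, 183, 176, 165, 155, 155, 155, 158, 158, 161, 167, 171, 178]
1.8571428571428572
202 127.87284930988848 [555.3 352.  308. ]
228 128.18465548442862 [484.9 348.7 308. ]
254 128.49646165896877 [415.2 345.5 308. ]
```

```bash
python3 go.py 500,185,390,182.5 490,352,390,182.5
```

```text
t 28.68 pos [501.1 182.8 225.2] rpy [ 3.1312  0.0229 -3.0971] yaw -177.4 F [-0.24  0.73 -0.02] w 85.7
500,185,390,182.5 slide [-3.0, 4.0, -165.0] turn 0.001 len 165 rows 2.6
490,352,390,182.5 slide [-0.0, 171.0, -163.0] turn 0.001 len 167 rows 2.7
```

Call:
{"method": "play_rows", "body": {
  "slide": [
    [-1,0,-60],
    [-2,2,-120],
    [-2,30,-160],
    [0,90,-163],
    [0,145,-163]
  ],
  "turn": [0,0,0,0,0],
  "fingers": [1,1,1,1,1]
}}

```text
clock: 29.3
eef_pos: [490.8, 327.5, 389.6]
tool_rot: [3.131, 0.023, -3.098]
force: [1.2, 0.9, -0.8]
width: 85.5
```

Call:
{"method": "play_rows", "body": {
  "slide": [
    [0,20,0],
    [0,26,0],
    [0,26,0]
  ],
  "turn": [0,0,0],
  "fingers": [1,1,1]
}}

```text
clock: 29.68
eef_pos: [490.3, 351.8, 389.3]
tool_rot: [3.133, 0.023, -3.099]
force: [-0.0, -1.0, -0.4]
width: 85.2
```

```bash
python3 shot.py 13 wrist;  python3 go.py 490,352,340,182.5
```

```text
t 29.73 pos [490.4 351.3 389.6] rpy [ 3.1323  0.0229 -3.1003] yaw -177.6 F [-0.14 -0.3   0.13] w 85.5
490,352,340,182.5 slide [2.0, 0.0, 50.0] turn -0.002 len 50 rows 0.8
```

View pics/wrist13.png

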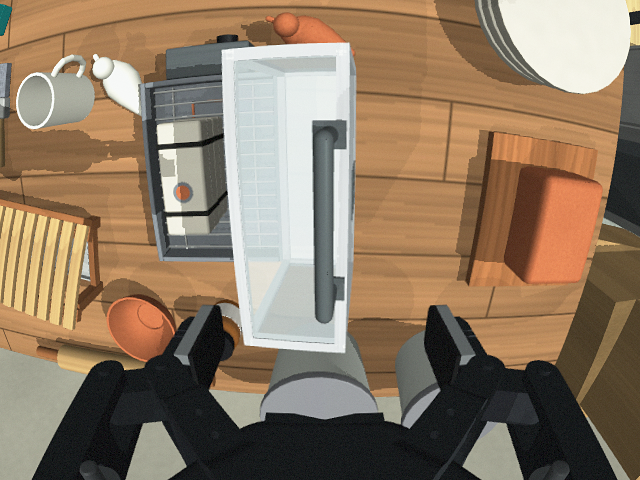

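Run:
```python
from h import *
p,im,d=load('wrist13')
for u,v in [(323.5,130),(324,180),(324,222),(325,270),(325,318),(314,222),(334,222)]:
    r=wray(p,u,v); X=p['position']+r*((308-p['position'][2])/r[2]); print(u,v,X.round(1), 'depth',d[int(v),int(u)])
m=wray(p,324,222.); print(p['position'],p['rotation'])
```

```text
323.5 130 [419.1 350.1 308. ] depth 230.07512
324 180 [452.4 351.8 308. ] depth 237.96611
324 222 [481.8 353.1 308. ] depth 246.39688
325 270 [518.2 355.3 308. ] depth 259.83038
325 318 [559.4 357.1 308. ] depth 272.56573
314 222 [482.  346.2 308. ] depth 250.47656
334 222 [481.5 359.9 308. ] depth 300.2501
[402.40295642 347.73670079 550.61522033] [-0.352446   -0.00852283  1.61263205]
```

Call:
{"method": "play_rows", "body": {
  "slide": [
    [2,1.5,35],
    [2,1.5,70],
    [2,1.5,93],
    [2,1.5,101],
    [2,1.5,101]
  ],
  "turn": [0,0,0,0,0],
  "fingers": [0.6,0.6,0.6,0.6,0.6]
}}

```text
clock: 30.35
eef_pos: [491.2, 352.7, 289.0]
tool_rot: [3.133, 0.023, -3.102]
force: [0.0, 0.3, -0.4]
width: 51.2
```

Call:
{"method": "play_rows", "body": {
  "slide": [
    [0,0,0],
    [0,0,0],
    [0,0,0],
    [0,0,0],
    [0,0,0]
  ],
  "turn": [0,0,0,0,0],
  "fingers": [0.3,0,0,0,0]
}}

```text
clock: 30.98
eef_pos: [491.8, 353.6, 290.1]
tool_rot: [3.131, 0.025, -3.101]
force: [0.7, 1.5, 5.5]
width: 8.6
```

```bash
python3 shot.py 14 wrist side;  python3 go.py 490,352,288,182.5
```

```text
t 31.07 pos [491.8 353.6 290.2] rpy [ 3.1308  0.0253 -3.1014] yaw -177.7 F [-0.16  1.11  5.12] w 8.6
490,352,288,182.5 slide [1.9, -1.5, 2.1] turn -0.003 len 3 rows 0.1
```

View pics/wrist14.png

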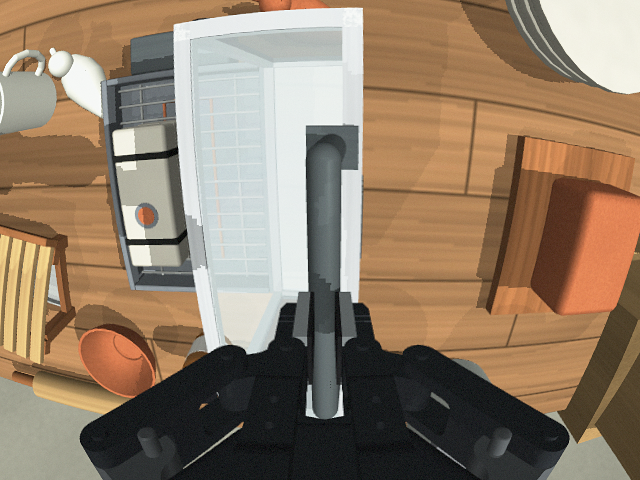

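View pics/side14.png

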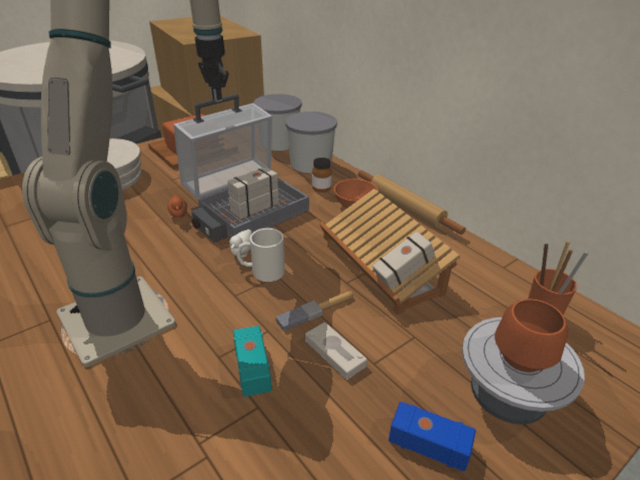

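Run:
```python
from h import *
for k,pts in (('wrist13',[(324,150),(324,180),(324,222),(325,270),(325,300)]),('wrist14',[(324,160),(323,200),(323,250),(325,300),(325,350),(325,400)])):
    p,im,d=load(k)
    f=-Rm(p['rotation'])[:,2]
    for u,v in pts:
        r=wray(p,float(u),float(v)); dd=np.median(d[v-2:v+3,u-2:u+3]); X=p['position']+r*dd/(r@f); print(k,u,v,dd,X.round(1))
im=cv2.imread('pics/wrist14.png'); cv2.imwrite('pics/w14c.png',cv2.resize(im[270:440,220:430],None,fx=3.5,fy=3.5,interpolation=cv2.INTER_CUBIC))
im=cv2.imread('pics/side14.png'); cv2.imwrite('pics/s14c.png',cv2.resize(im[40:140,165:285],None,fx=6,fy=6,interpolation=cv2.INTER_CUBIC))
```

```text
wrist13 324 150 230.34021 [431.3 350.9 315.9]
wrist13 324 180 237.23656 [450.8 351.7 315.7]
wrist13 324 222 246.69983 [479.1 352.9 316. ]
wrist13 325 270 259.34247 [514.5 355.1 315.6]
wrist13 325 300 267.35657 [538.6 356.1 315.9]
wrist14 324 160 134.75926 [424.3 351.6 315.3]
wrist14 323 200 139.80664 [439.6 351.8 315.5]
wrist14 323 250 146.98994 [460.  352.6 315.4]
wrist14 325 300 154.98563 [482.8 354.3 315.4]
wrist14 325 350 164.24512 [509.5 355.4 315.5]
wrist14 325 400 175.82907 [542.7 356.8 315.4]
```

View pics/w14c.png

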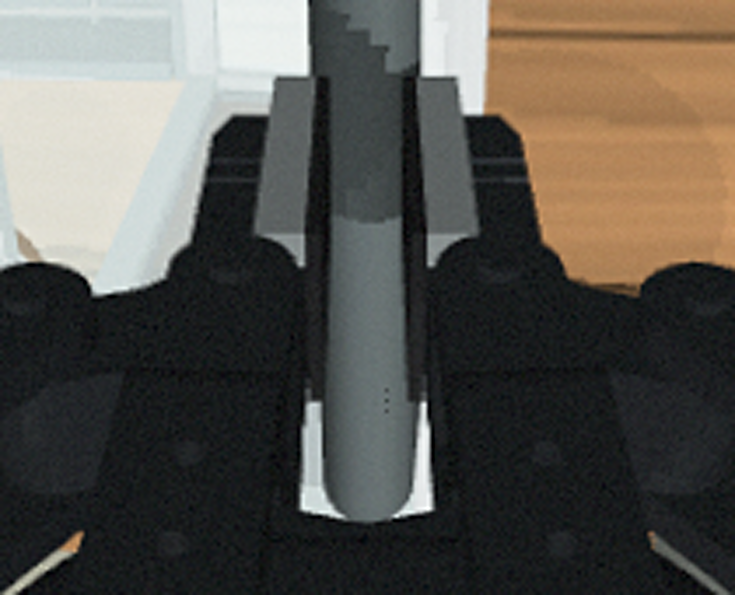

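View pics/s14c.png

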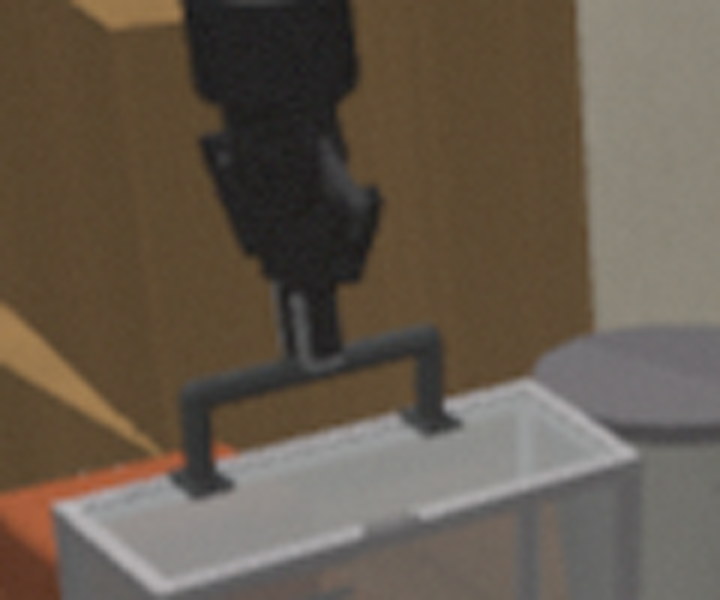

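Run:
```python
from h import *
p,im,d=load('wrist14')
T=np.array([491.8,353.6,290.2]);R=Rm([3.1308,0.0253,-3.1014])
for a in [(11,7,0),(11,-7,0),(-11,7,0),(11,7,-19),(11,7,-30),(-11,7,-19),(-11,7,-40),(11,7,-40)]:
    X=T+R@np.array(a,float); print(a,X.round(1),wproj(p,X).round(0))
f=-Rm(p['rotation'])[:,2]
def pt(u,v):
    r=wray(p,float(u),float(v)); dd=np.median(d[v-1:v+2,u-1:u+2]); return p['position']+r*dd/(r@f)
# pad grey: crop (295,90)->(220+295/3.5,270+90/3.5)
for c in [(295,85),(285,150),(280,220),(300,255),(440,85),(450,220),(240,140),(230,200),(312,300),(500,140)]:
    u,v=int(220+c[0]/3.5),int(270+c[1]/3.5); print(c,(u,v),(R.T@(pt(u,v)-T)).round(1))
```

```text
(11, 7, 0) [480.5 360.2 290. ] [337. 270.]
(11, -7, 0) [481.1 346.2 289.8] [308. 270.]
(-11, 7, 0) [502.5 361.  290.6] [336. 309.]
(11, 7, -19) [480.1 359.9 309. ] [338. 287.]
(11, 7, -30) [479.8 359.8 320. ] [339. 300.]
(-11, 7, -19) [502.  360.8 309.5] [337. 330.]
(-11, 7, -40) [501.5 360.6 330.5] [339. 357.]
(11, 7, -40) [479.5 359.7 330. ] [340. 312.]
(295, 85) (304, 294) [ 11.8  -7.4 -26.6]
(285, 150) (301, 312) [ 12.1  -7.7 -41.9]
(280, 220) (300, 332) [ 11.6  -7.4 -54.7]
(300, 255) (305, 342) [  9.7  -5.5 -58. ]
(440, 85) (345, 294) [ 12.    9.6 -27. ]
(450, 220) (348, 332) [ 12.    9.3 -55.3]
(240, 140) (288, 310) [  8.  -13.6 -33.5]
(230, 200) (285, 327) [  8.2 -13.6 -46.4]
(312, 300) (309, 355) [  3.7  -4.3 -57.7]
(500, 140) (362, 310) [  7.7  16.3 -33. ]
```

Run:
```python
from h import *
p,im,d=load('side14')
for X in [(491.8,353.6,290.2),(491.8,346,290.2),(491.8,353.6,308),(491.8,353.6,315),(491.8,346,315),(420,350,308),(558,357,308)]:
    u=proj(p,X); print(X,u.round(1),'crop',((u-[165,40])*6).round(0))
```

```text
(491.8, 353.6, 290.2) [218.2 106.2] crop [319. 397.]
(491.8, 346, 290.2) [219.4 107. ] crop [327. 402.]
(491.8, 353.6, 308) [217.5 100.2] crop [315. 361.]
(491.8, 353.6, 315) [217.2  97.8] crop [313. 347.]
(491.8, 346, 315) [218.5  98.6] crop [321. 351.]
(420, 350, 308) [195.4 105.7] crop [182. 394.]
(558, 357, 308) [236.8  95.4] crop [431. 332.]
```

Call:
{"method": "play_rows", "body": {
  "slide": [
    [0,-0.5,0],
    [0,-0.5,0],
    [0,-0.5,6],
    [0,-0.5,12],
    [0,-0.5,13]
  ],
  "turn": [0,0,0,0,0],
  "fingers": [0.45,0.45,0.45,0.45,0.45]
}}

```text
clock: 31.7
eef_pos: [491.7, 352.9, 276.2]
tool_rot: [3.132, 0.024, -3.101]
force: [-0.7, -0.9, -0.2]
width: 38.5
```

Call:
{"method": "play_rows", "body": {
  "slide": [
    [0,0,0],
    [0,0,0],
    [0,0,0],
    [0,0,0]
  ],
  "turn": [0,0,0,0],
  "fingers": [0,0,0,0]
}}

```text
clock: 32.2
eef_pos: [491.6, 353.1, 276.2]
tool_rot: [3.132, 0.024, -3.101]
force: [0.7, 1.8, -0.5]
width: 11.6
```

```bash
python3 shot.py 15 side;  python3 go.py 490,352,278,182.5
python3 - <<'E'
import cv2
im=cv2.imread('pics/side15.png'); cv2.imwrite('pics/s15c.png',cv2.resize(im[40:140,165:285],None,fx=6,fy=6,interpolation=cv2.INTER_CUBIC))
E
```

```text
t 32.25 pos [491.6 353.1 276.2] rpy [ 3.1315  0.0239 -3.1012] yaw -177.7 F [ 0.48  1.24 -0.62] w 12.0
490,352,278,182.5 slide [1.6, -1.0, -1.8] turn -0.003 len 3 rows 0.0
```

View pics/s15c.png

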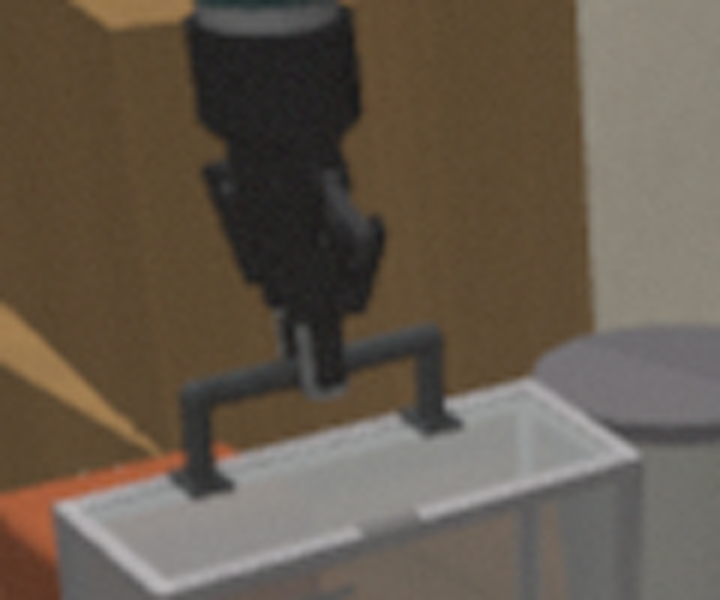

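```bash
cat > arc.py <<'E'
import sys
from h import *
from cell import ctrl
T0=np.array([491.6,353.1,276.2]); fw=np.array([0.041,-0.999,0]); up=np.array([0,0,1.])
r=259.3; b=np.radians(19.13); th0=83.7
def bar(t): a=b+np.radians(t); return r*np.cos(a),r*np.sin(a)
h0,z0=bar(th0)
def tcp(t):
    h,z=bar(t); return T0+fw*(h-h0)+up*(z-z0)
s=ctrl.read_state(); R=Rm(s['tool_rot']); e=s['eef_pos']
ts=np.linspace(-10,84,941); q=np.array([tcp(t) for t in ts]); dd=np.linalg.norm(q-e,axis=1); k=dd.argmin()
print('t',s['clock'],'pos',e.round(1),s['tool_rot'].round(3),'F',s['force'].round(1),'w',round(s['width'],1),'theta~',ts[k].round(1),'off',(e-q[k]).round(1))
for t in map(float,sys.argv[1:]):
    print(t,'tcp',tcp(t).round(1),'slide',(R.T@(tcp(t)-e)).round(1).tolist(),'turn',round(float(s['tool_rot'][2]+np.pi-np.radians(2.4)),3))
E
python3 arc.py 82 79 76 73 70
```

```text
t 32.25 pos [491.6 353.1 276.2] [ 3.131  0.024 -3.101] F [ 0.5  1.2 -0.6] w 12.0 theta~ 83.7 off [-0.  0.  0.]
82.0 tcp [491.9 345.6 277.8] slide [-0.0, -7.5, -1.7] turn -0.001
79.0 tcp [492.5 332.2 280.1] slide [-0.1, -20.9, -4.1] turn -0.001
76.0 tcp [493.  318.7 281.6] slide [-0.2, -34.4, -5.8] turn -0.001
73.0 tcp [493.6 305.2 282.5] slide [-0.2, -47.9, -6.8] turn -0.001
70.0 tcp [494.1 291.6 282.6] slide [-0.2, -61.5, -7.0] turn -0.001
```

Call:
{"method": "play_rows", "body": {
  "slide": [
    [0,-7.5,-1.7],
    [0,-21,-4],
    [0,-34,-6],
    [0,-48,-7],
    [0,-61,-7]
  ],
  "turn": [0,0,0,0,0],
  "fingers": [0,0,0,0,0]
}}

```text
clock: 32.88
eef_pos: [494.6, 291.4, 283.7]
tool_rot: [3.13, 0.026, -3.102]
force: [1.3, 3.6, 1.6]
width: 11.8
```

```bash
python3 arc.py 69 66 63 60 57 54
```

```text
t 32.875 pos [494.6 291.4 283.7] [ 3.13   0.026 -3.102] F [1.3 3.6 1.6] w 11.8 theta~ 69.9 off [0.4 0.2 1.1]
69.0 tcp [494.3 287.1 282.5] slide [0.4, -4.3, 1.1] turn -0.002
66.0 tcp [494.9 273.6 281.7] slide [0.5, -17.8, 1.8] turn -0.002
63.0 tcp [495.4 260.1 280.2] slide [0.5, -31.3, 3.1] turn -0.002
60.0 tcp [496.  246.7 278. ] slide [0.5, -44.8, 5.2] turn -0.002
57.0 tcp [496.5 233.5 275.1] slide [0.6, -58.1, 7.9] turn -0.002
54.0 tcp [497.  220.4 271.5] slide [0.7, -71.2, 11.4] turn -0.002
```

Low forces; the hood follows.

Call:
{"method": "play_rows", "body": {
  "slide": [
    [0,-13,1.5],
    [0,-26,2.5],
    [0,-40,4.5],
    [0,-54,7],
    [0,-67,10]
  ],
  "turn": [0,0,0,0,0],
  "fingers": [0,0,0,0,0]
}}

```text
clock: 33.5
eef_pos: [497.7, 223.3, 273.1]
tool_rot: [3.13, 0.026, -3.102]
force: [1.9, 2.8, -0.5]
width: 11.4
```

```bash
python3 shot.py 16 side; python3 arc.py 52 49 46 43 40 37
```

```text
t 33.55 pos [497.8 220.9 272.4] [ 3.132  0.026 -3.104] F [ 1.9 -0.   0.6] w 12.0 theta~ 54.2 off [ 0.8 -0.4  0.6]
52.0 tcp [497.4 211.8 268.7] slide [0.8, -9.1, 3.5] turn -0.004
49.0 tcp [497.9 199.1 264. ] slide [0.9, -21.9, 8.1] turn -0.004
46.0 tcp [498.4 186.6 258.6] slide [1.0, -34.4, 13.4] turn -0.004
43.0 tcp [498.9 174.5 252.6] slide [1.1, -46.6, 19.3] turn -0.004
40.0 tcp [499.4 162.7 245.9] slide [1.2, -58.5, 25.9] turn -0.004
37.0 tcp [499.9 151.2 238.7] slide [1.4, -70.0, 33.0] turn -0.004
```

View pics/side16.png

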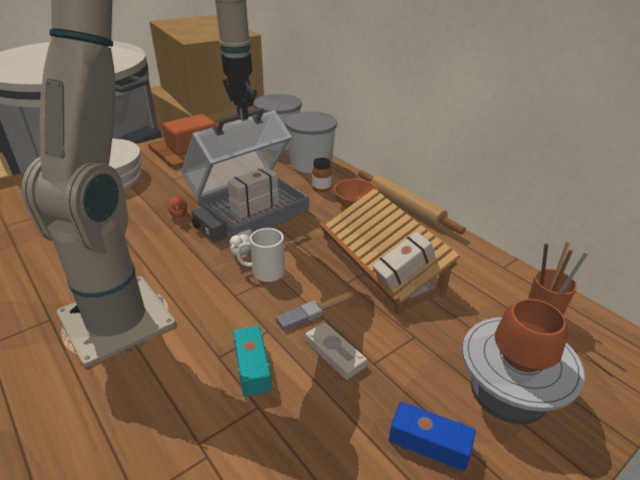

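The hood follows the gripper (handle at about px (240,122)), the stack is clear of it.

Call:
{"method": "play_rows", "body": {
  "slide": [
    [0.5,-11,4.5],
    [0.5,-23,9],
    [1,-34,13.5],
    [1,-46,19],
    [1,-57,25]
  ],
  "turn": [0,0,0,0,0],
  "fingers": [0,0,0,0,0]
}}

```text
clock: 34.17
eef_pos: [500.5, 162.8, 246.9]
tool_rot: [3.133, 0.027, -3.105]
force: [3.9, -0.1, 4.5]
width: 11.4
```

```bash
python3 arc.py 39 37 35 32 30 27 25
```

```text
t 34.175 pos [500.5 162.8 246.9] [ 3.133  0.027 -3.105] F [ 3.9 -0.1  4.5] w 11.4 theta~ 40.1 off [ 1.1 -0.3  0.7]
39.0 tcp [499.6 158.8 243.6] slide [1.2, -4.0, 3.2] turn -0.005
37.0 tcp [499.9 151.2 238.7] slide [1.3, -11.6, 8.1] turn -0.005
35.0 tcp [500.2 143.8 233.5] slide [1.4, -19.1, 13.2] turn -0.005
32.0 tcp [500.6 133.  225.3] slide [1.6, -29.9, 21.3] turn -0.005
30.0 tcp [500.9 126.1 219.5] slide [1.7, -36.9, 27.1] turn -0.005
27.0 tcp [501.3 116.1 210.3] slide [1.9, -47.0, 36.1] turn -0.005
25.0 tcp [501.6 109.6 203.9] slide [2.1, -53.5, 42.5] turn -0.005
```

Call:
{"method": "play_rows", "body": {
  "slide": [
    [1,-9,6],
    [1,-17,12],
    [1.5,-25,18],
    [1.5,-33,24],
    [2,-41,30]
  ],
  "turn": [0,0,0,0,0],
  "fingers": [0,0,0,0,0]
}}

```text
clock: 34.8
eef_pos: [502.4, 122.2, 216.2]
tool_rot: [3.132, 0.03, -3.105]
force: [7.8, 4.0, -1.3]
width: 11.4
```

```bash
python3 arc.py 27 25 23 21 19 17
```

```text
t 34.8 pos [502.4 122.2 216.2] [ 3.132  0.03  -3.105] F [ 7.8  4.  -1.3] w 11.4 theta~ 28.9 off [ 1.3 -0.1  0. ]
27.0 tcp [501.3 116.1 210.3] slide [1.5, -6.2, 5.8] turn -0.005
25.0 tcp [501.6 109.6 203.9] slide [1.6, -12.6, 12.1] turn -0.005
23.0 tcp [501.8 103.5 197.3] slide [1.8, -18.9, 18.7] turn -0.005
21.0 tcp [502.1  97.5 190.5] slide [2.0, -24.9, 25.4] turn -0.005
19.0 tcp [502.3  91.8 183.5] slide [2.2, -30.7, 32.4] turn -0.005
17.0 tcp [502.5  86.4 176.3] slide [2.4, -36.2, 39.6] turn -0.005
```

Call:
{"method": "play_rows", "body": {
  "slide": [
    [0,-7,6.5],
    [0,-13,12.5],
    [0,-19,19],
    [0,-25,25.5],
    [0,-30.5,32.5]
  ],
  "turn": [0,0,0,0,0],
  "fingers": [0,0,0,0,0]
}}

```text
clock: 35.42
eef_pos: [503.5, 91.4, 182.7]
tool_rot: [3.132, 0.028, -3.105]
force: [2.0, -0.0, 2.0]
width: 11.6
```

```bash
python3 shot.py 17 side; python3 arc.py 18 16 14 12 10.5 9 7.5 6
```

```text
t 35.475 pos [503.6  90.8 181.9] [ 3.133  0.028 -3.106] F [ 2.6  0.7 -2.9] w 11.6 theta~ 18.6 off [ 1.2  0.1 -0.1]
18.0 tcp [502.4  89.1 179.9] slide [1.2, -1.7, 2.0] turn -0.006
16.0 tcp [502.7  83.7 172.6] slide [1.4, -7.1, 9.3] turn -0.006
14.0 tcp [502.9  78.6 165.1] slide [1.6, -12.2, 16.7] turn -0.006
12.0 tcp [503.1  73.8 157.4] slide [1.8, -17.1, 24.3] turn -0.006
10.5 tcp [503.2  70.4 151.6] slide [1.9, -20.6, 30.1] turn -0.006
9.0 tcp [503.3  67.1 145.6] slide [2.1, -23.9, 36.1] turn -0.006
7.5 tcp [503.5  64.  139.6] slide [2.2, -27.1, 42.1] turn -0.006
6.0 tcp [503.6  61.1 133.5] slide [2.4, -30.1, 48.1] turn -0.006
```

View pics/side17.png

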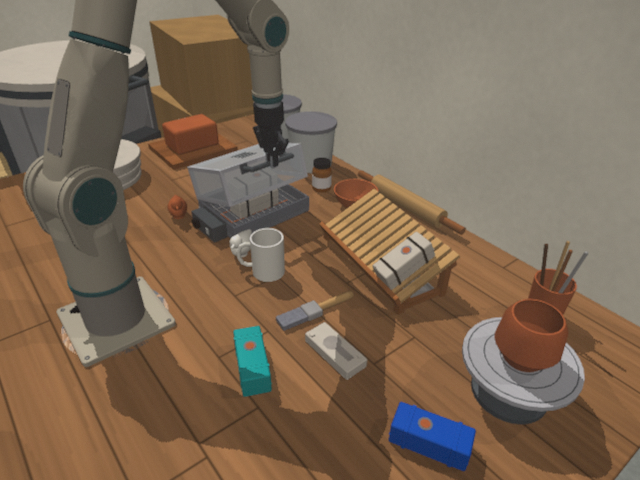

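Hood about 19° open, still held (handle near px (270,160)).

Call:
{"method": "play_rows", "body": {
  "slide": [
    [0,-6,7],
    [0,-10,13],
    [0,-14,19],
    [0,-18,25],
    [0,-21,31]
  ],
  "turn": [0,0,0,0,0],
  "fingers": [0,0,0,0,0]
}}

```text
clock: 36.1
eef_pos: [504.6, 69.4, 150.2]
tool_rot: [3.133, 0.027, -3.106]
force: [-0.8, 0.6, 1.3]
width: 11.7
```

```bash
python3 arc.py 9 8 7 6 5 4 3 2 1 0
```

```text
t 36.1 pos [504.6  69.4 150.2] [ 3.133  0.027 -3.106] F [-0.8  0.6  1.3] w 11.7 theta~ 10.1 off [ 1.3 -0.1  0.2]
9.0 tcp [503.3  67.1 145.6] slide [1.4, -2.3, 4.5] turn -0.007
8.0 tcp [503.4  65.  141.6] slide [1.5, -4.4, 8.5] turn -0.007
7.0 tcp [503.5  63.  137.6] slide [1.6, -6.5, 12.6] turn -0.007
6.0 tcp [503.6  61.1 133.5] slide [1.7, -8.5, 16.6] turn -0.007
5.0 tcp [503.7  59.2 129.4] slide [1.8, -10.4, 20.7] turn -0.007
4.0 tcp [503.7  57.4 125.2] slide [1.9, -12.2, 24.9] turn -0.007
3.0 tcp [503.8  55.6 121.1] slide [2.0, -14.0, 29.0] turn -0.007
2.0 tcp [503.9  54.  116.8] slide [2.1, -15.7, 33.2] turn -0.007
1.0 tcp [503.9  52.4 112.6] slide [2.2, -17.3, 37.4] turn -0.007
0.0 tcp [504.   50.8 108.3] slide [2.3, -18.9, 41.7] turn -0.007
```

Call:
{"method": "play_rows", "body": {
  "slide": [
    [0.5,-3,6],
    [1,-5,11],
    [1,-7.5,15],
    [1,-9.5,19],
    [1,-11,23]
  ],
  "turn": [0,0,0,0,0],
  "fingers": [0,0,0,0,0]
}}

```text
clock: 36.72
eef_pos: [505.1, 58.0, 127.1]
tool_rot: [3.134, 0.028, -3.107]
force: [3.2, -2.4, 1.9]
width: 11.4
```

```bash
python3 arc.py 4 3 2 1 0 -1
```

```text
t 36.725 pos [505.1  58.  127.1] [ 3.134  0.028 -3.107] F [ 3.2 -2.4  1.9] w 11.4 theta~ 4.4 off [ 1.4 -0.1  0.3]
4.0 tcp [503.7  57.4 125.2] slide [1.5, -0.6, 1.9] turn -0.007
3.0 tcp [503.8  55.6 121.1] slide [1.6, -2.4, 6.0] turn -0.007
2.0 tcp [503.9  54.  116.8] slide [1.7, -4.1, 10.2] turn -0.007
1.0 tcp [503.9  52.4 112.6] slide [1.8, -5.7, 14.4] turn -0.007
0.0 tcp [504.   50.8 108.3] slide [1.9, -7.3, 18.7] turn -0.007
-1.0 tcp [504.1  49.4 104.1] slide [2.0, -8.7, 23.0] turn -0.007
```

Call:
{"method": "play_rows", "body": {
  "slide": [
    [0,-1.5,4],
    [0,-3,8],
    [0,-4.5,11.5],
    [0,-5.5,14],
    [0,-6.5,16]
  ],
  "turn": [0,0,0,0,0],
  "fingers": [0,0,0,0,0]
}}

```text
clock: 37.35
eef_pos: [505.4, 51.9, 110.9]
tool_rot: [3.133, 0.027, -3.107]
force: [2.2, -1.5, 2.4]
width: 11.4
```

Call:
{"method": "play_rows", "body": {
  "slide": [
    [0,-0.5,1],
    [0,-1,2],
    [0,-1,3],
    [0,-1,4]
  ],
  "turn": [0,0,0,0],
  "fingers": [0,0,0,0]
}}

```text
clock: 37.85
eef_pos: [505.6, 51.6, 109.3]
tool_rot: [3.132, 0.028, -3.106]
force: [-6.6, -0.7, 35.3]
width: 11.8
```

```bash
python3 arc.py 0 -1; python3 shot.py 18 side top
python3 - <<'E'
import cv2
im=cv2.imread('pics/side18.png'); cv2.imwrite('pics/s18c.png',cv2.resize(im[100:250,180:330],None,fx=4,fy=4,interpolation=cv2.INTER_CUBIC))
E
```

```text
t 37.85 pos [505.6  51.6 109.3] [ 3.132  0.028 -3.106] F [-6.6 -0.7 35.3] w 11.8 theta~ 0.2 off [1.6 0.4 0.1]
0.0 tcp [504.   50.8 108.3] slide [1.7, -0.7, 0.9] turn -0.006
-1.0 tcp [504.1  49.4 104.1] slide [1.8, -2.2, 5.2] turn -0.006
```

View pics/s18c.png

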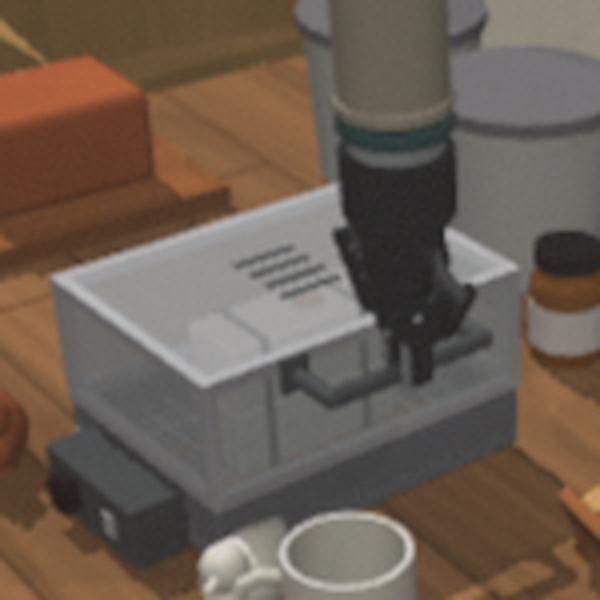

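Call:
{"method": "play_rows", "body": {
  "slide": [
    [0,0,-1.5],
    [0,0,-2],
    [0,0,-2],
    [0,0,-2]
  ],
  "turn": [0,0,0,0],
  "fingers": [0,0.4,0.4,0.4]
}}

```text
clock: 38.45
eef_pos: [504.7, 51.5, 110.8]
tool_rot: [3.132, 0.026, -3.106]
force: [0.0, -0.0, -0.2]
width: 34.1
```

Call:
{"method": "play_rows", "body": {
  "slide": [
    [0,0,-10],
    [0,0,-40],
    [0,0,-90],
    [0,0,-150],
    [0,-20,-190]
  ],
  "turn": [0,0,0,0,0],
  "fingers": [0.4,0.4,0.4,0.4,0.4]
}}

```text
clock: 39.08
eef_pos: [500.9, 30.8, 303.9]
tool_rot: [3.131, 0.03, -3.103]
force: [1.0, -0.8, -0.0]
width: 34.3
```

Call:
{"method": "play_rows", "body": {
  "slide": [
    [60,-10,-20],
    [100,-10,-40],
    [120,-10,-40]
  ],
  "turn": [0,0,0],
  "fingers": [0.4,0.4,0.4]
}}

```text
clock: 39.45
eef_pos: [378.6, 15.4, 342.0]
tool_rot: [3.13, 0.033, -3.104]
force: [1.5, -0.0, -0.4]
width: 34.2
```

```bash
python3 shot.py 19 side top wrist; python3 go.py
python3 - <<'E'
import cv2
im=cv2.imread('pics/side19.png'); cv2.imwrite('pics/s19c.png',cv2.resize(im[130:290,180:340],None,fx=3.7,fy=3.7,interpolation=cv2.INTER_CUBIC))
E
```

```text
t 39.6 pos [379.9  15.7 340.9] rpy [ 3.1307  0.0313 -3.1033] yaw -177.8 F [-0.12  0.39 -0.46] w 34.3
```

View pics/s19c.png

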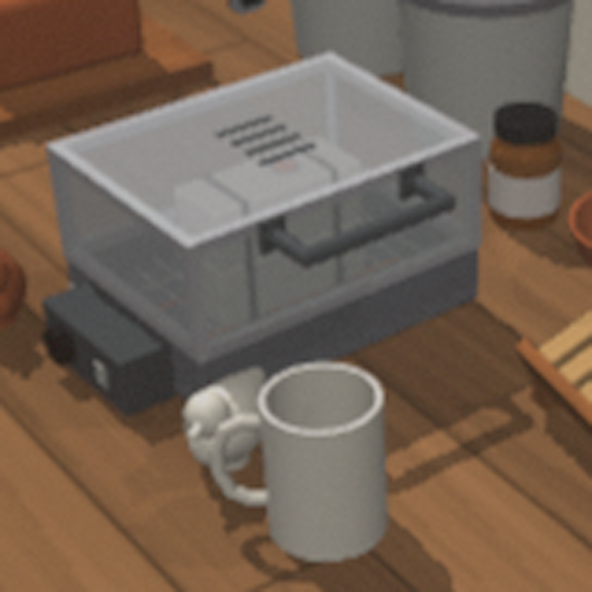

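View pics/side19.png

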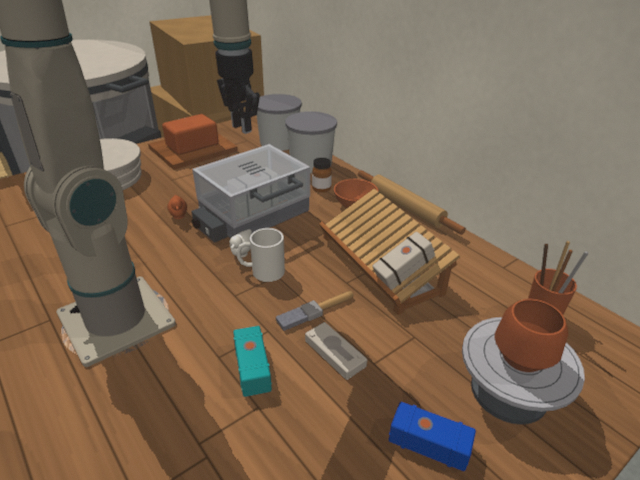

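View pics/top19.png

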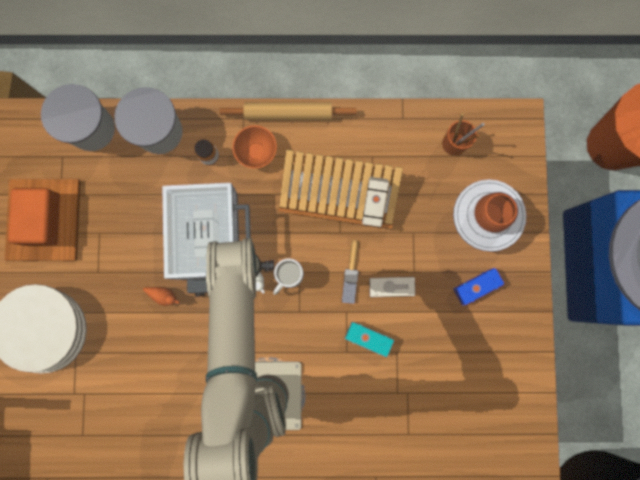

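```bash
python3 - <<'E'
from h import *
for k in ('top0','top19'):
    p,im,d=load(k); hsv=cv2.cvtColor(im,cv2.COLOR_BGR2HSV)
    w=((hsv[...,1]<60)&(hsv[...,2]>150)).astype(np.uint8); r=np.zeros_like(w); r[172:235,362:395]=1
    v,u=np.nonzero(w*r); print(k,len(u),u.mean(),v.mean(),v.max())
p,im,d=load('wrist9')
E
python3 band.py wrist9 592.5 -332 128,169 199,164 120,283 203,281
python3 - <<'E'
import cv2
a=cv2.imread('pics/side19.png'); cv2.imwrite('pics/s19r.png',cv2.resize(a[190:310,310:470],None,fx=4.5,fy=4.5,interpolation=cv2.INTER_CUBIC))
E
```

```text
top0 812 376.2807881773399 202.2155172413793 226
top19 793 375.0844892812106 202.2093316519546 226
[[-43.1, -26.6], [-43.6, 32.1], [41.9, -28.4], [38.3, 38.2]] [-1.6  3.8]
mid [ 591.6 -328.    97.5]
```

View pics/s19r.png

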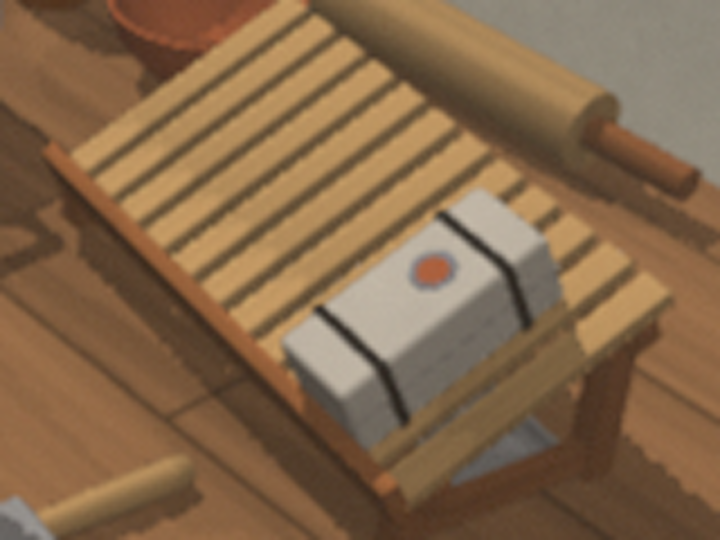

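```bash
python3 -c "
from cell import ctrl
print(ctrl.finish_job())"
```

```text
the job is handed in; nothing more can be done
None
```

The job is done and handed in at about 39.6 s of the 72 s allowed.

- **Weighing:** I lifted each mould off the drainer. Mould A (left) read 7.4 N, B (middle) 5.9 N and C (right) 4.0 N, each averaged over 8–10 readings.
- **Stacking:** A lies flat on the grate. B lies flat on top of it. Their measured centres differ by about 1.7 mm and their angles by about 0.3°; A's was taken before B went on.
- **Lightest mould:** C went back on the slope against the lip. It is at the same place along the slope as at the start, shifted about 3 mm sideways.
- **Hood:** I held the handle all the way down until the hood stopped on the rim, with a measured angle of about 0.2° and about 35 N on the wrist. It stayed shut after release.

The first pinch on the handle caught only the top of the bar (8.6 mm opening), so I re-gripped 14 mm lower before lowering the hood. The tool ended about 0.03 rad off vertical. The final top and side pictures show the other bench items where they were by eye; I did not measure each one. The hand is clear of everything.

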